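# Load the massage roller into the UV disinfecting unit

### The job

Take the blue massage roller from its drying rest and lower it gently into the disinfecting unit, so that both ends of its axle sit fully down in the two open slots; do not let it drop, and let go of it only once it is down, with the hood still up. Then lower the amber hood gently until it is fully shut over the roller. Leave the orange roller, the spray bottle and the steel bowl where they are.

Things in the scene. Friction and masses are not known exactly. Their poses are not given: they have to be found in the camera images.
- blue_roller: Loose blue massage roller, black bands, 0.25 to 0.5 kg: hard cylinder 44 mm in diameter, 100 mm long, rigid with a steel axle 10 mm in diameter, 170 mm long in all (stands out 35 mm at each end). Origin: centre of the roller, on its axis; its y axis runs along the axle. It starts lying level in rest_blue, origin 55 mm above the table.
- axle_end_a (a point): Centre of the +y end of the blue roller's axle, 85 mm from its origin.
- axle_end_b (a point): Centre of the -y end of the blue roller's axle, 85 mm from its origin.
- rest_blue: Fixed grey drying rest under the blue roller; origin: centre of its underside, on the table. Base 75 x 160 x 12 mm (x, y, z); two cheeks 10 mm thick, 36 mm wide, at y = +-64 mm, with open-topped slots 16 mm wide that hold the axle along y, its centre line at z = 55 mm; flared mouths end at z = 64 mm. The roller between them can be gripped across its diameter; it clears the base by 21 mm.
- unit: Fixed white UV disinfecting unit with two slotted aluminium cheeks; origin at table level under the middle of the cradle. Platform x = -75 to 105 mm, y = -115 to 115 mm, top at z = 20 mm. Rear wall x = 93 to 103 mm, up to z = 125 mm. Its open side, -x, faces roughly to the robot's left (world +y), towards the rests; yaw varies by about 0.3 rad either way.
- cradle (a point): At (0, 0, 85 mm) on the unit, axes as the unit's: where the roller's origin belongs when the axle is bottomed in both slots, axle along y, either way round.
- slot_left (a point): Middle of the bottom of the slot in the +y cheek, at (0, 63, 80 mm) on the unit. Both cheeks: 12 mm thick, 50 mm wide in x; vertical open-topped slot 14 mm wide, straight from its bottom for 14 mm, then flared guides for 13 mm more up to a mouth 38 mm wide. Clear width between the cheeks 114 mm.
- slot_right (a point): The same in the -y cheek, at (0, -63, 80 mm) on the unit.
- hood (a joint): Angle of the see-through amber hood, rad: 0 = fully shut (on its stop), grows as it opens upward, to 1.65. Starts open at 1.35 to 1.5. A stiff friction hinge (0.32 N m) keeps it at any angle; 1 to 4 N at the front edge moves it down. Mass 0.25 kg, walls 5 mm. Shut: a level top plate from the hinge 165 mm towards the unit's -x, 225 mm wide, with front and side walls hanging 60 mm down.
- hood_hinge (a point): On the hood's hinge axis (along the unit's y), at (98, 0, 127 mm) on the unit; the plate's inner face passes through it. While the hood is open its plate stands up behind the cradle, outer face to +x, and its front wall juts 60 mm over the cradle at about 290 mm above the table: a gripper must come in from the -x side, tilted about 40 degrees.
- hood_tab (a point): Middle of the blue tab (70 mm wide, 18 mm long, 5 mm thick) at the hood's free edge, on the outer face (upper when shut): 172 mm from the hinge axis along the plate, 5 mm out. The outer face is flat and bare and can be pushed anywhere; from behind while it stands up, from above when low.
- orange_roller: Bystander: loose orange roller of the same size as the blue one, in its own grey rest. Origin at its centre, y along the axle.
- rest_orange: Fixed grey rest that carries the orange roller, same as rest_blue.
- spray_bottle: Bystander: loose white bottle with a blue cap, 64 mm in diameter, 170 mm tall, standing; origin at the centre of its underside.
- steel_bowl: Bystander: loose steel bowl 110 mm in diameter, 45 mm tall, standing; origin at the centre of its underside.

How it is judged:
By the outcome, as a careful person would: the job done as asked, in the order asked, and still so for the second after the job is handed in, with the robot touching nothing.
It also fails if it takes over 64 s, if anything falls off the work surface, if the arm or the gripper's body presses on something with over 40 N, if the wrist force passes 120 N, or if a joint passes its speed limit or range.

### The arm

A 6-joint arm with a two-finger parallel gripper is mounted at the origin on the work surface. World frame = base frame: x ahead of the robot, y to its left, z up, the work surface at z = 0. Lengths are in mm, angles in rad, forces in N, time in s.
With the tool pointing down it reaches from about 350 to 850 mm from the base axis. Payload 8.1 kg.
Tool frame: the origin (TCP) lies midway between the tips of the shut fingers; the grasp point (between the pads) lies 19 mm behind it (env.grip_point_offset is the distance from the TCP to the grasp point, in mm); z points along the fingers, x is the direction in which the jaws open and shut, and the axes are right-handed (so a half turn about z gives the same grasp; the last joint's range is limited). The gripper opens to 85 mm and grips with 20 to 120 N. Pads are 22 mm wide; open, the fingers measure 114 mm over their backs; the gripper's body (76 mm by 85 mm) begins 54 mm behind the grasp point. The pads swing forward as they close: fully open they stand 13 mm farther back than shut.
Start: joints at [1.263, 0.13, 1.488, -0, 1.523, -0.085], TCP at [132.554, 585.179, 231.292] pointing down, gripper open.
Joint ranges: [-2.96, 2.96], [-0.89, 2.26], [0.02, 2.5], [-1.34, 4.48], [0, 2.73], [-2.66, 2.66]. Speed limits (rad/s): [2.39, 2.39, 2.79, 3.14, 3.14, 3.14].

### API

Orientations are given as a unit quaternion [w, x, y, z].
In Python, from rig import env gives the robot as it stands. The module is installed in compiled form; this text tells all that it offers.
- The arm moves only by the shell command python3 -m pendant 'ROWS'. ROWS is JSON, a list of rows, each a list of 7 numbers: the opening, from 0 (shut) to 1 (fully open), then the shift along the tool's x, y, z in m, then the turn, a rotation vector about the tool's x, y, z in degrees. In form: [[fingers, x, y, z, rx, ry, rz], ...]. A call has exactly 10 rows; each row shifts and turns the pose as measured when the row begins, along the tool's axes as they then stand; what a row does not reach is not made up. A row lasts 1/10 s, in which the tool goes at most 50 mm and 8.59 degrees, less where a joint would pass 70% of its speed; a pose out of reach is approached as far as the arm can. A call with a gripper value outside its range is refused whole. The fingers move at their own pace and stop on an object; the grip force is fixed at half the most. Time passes only in rows, so rows that do not move let the fingers close, or fill a call up. It gives the time, the measured TCP pose, the force and the opening at its end, in the units of the state.
- env.read_state(): the state, without advancing time (a new reading comes with each control period).
- env.capture(name): name is "scene" or "side" or "wrist"; returns (picture, depth): 384x512x3 uint8, red, green, blue; 384x512 float32, mm along the optical axis (not along the pixel's ray), 0 where there is no reading.
- env.get_calibration(name): a dict with "camera_matrix" (3x3 intrinsics, pixels), "pose" (4x4, takes a point from camera to world coordinates); the wrist camera has in their place "tool_from_camera" (4x4, takes a point from camera to tool coordinates, whose origin is the TCP and whose axes are the tool frame's). Camera axes: x right, y up, looking along -z (the intrinsics and any distortion apply to the point x, -y, -z); pixel columns grow to the right and rows downward; lengths in mm; the calibration is good to about 2 mm. A picture is of the moment at which its call begins: read the wrist's pose just before it. get_calibration takes no time and is no camera call.
- env.finish_job(): hands the job in, once; it reports no verdict.
Trained networks look in the newest picture that a camera, given by its name, has taken for a name from the list of things; names that differ only in an ending like _2 or _b are one class to them, and where a whole thing is asked for, a point or a joint stands for the part that bears it (a point fixed in the world has none). Each returns a list of dicts, best first, with "score" (0 to 1); they miss things now and then, are a little off and sometimes report something else, mostly with a low value. They report only what shows in the picture. A call takes as long as a camera call.
- env.outline_of(camera, query): "pixels" (384x512 bool, what is visible of it) and "location" ([column, row] in pixels, amid what is visible of it).
The state is a dict: "time_s": time; "joints": joint angles; "joint_vel": joint speeds; "tau": joint torques, N m; "position": TCP position; "tool_rot": TCP orientation; "wrist_force": force on the tool from outside, world axes, zero at the start; "wrist_torque": the same for the moment, N m; "opening": finger opening in mm.
Only numpy, scipy, OpenCV 4.12 (cv2) and the standard library are available. Lean on these libraries where they do the work, as an engineer would, in place of code of your own. Each camera call takes 0.05 s, during which the arm holds its last target.

## Working session

There is one attempt and no reset: what is moved stays moved. The work goes in short steps, Python scripts to look and compute and a shell command to move; the robot and the scene stay as the last step left them, time stands still between calls to the robot, and variables do not carry over. Pictures are saved under pics/ and viewed, and the job is handed in when it is done.

```bash
ls; mkdir -p pics; cat > h.py <<'E'
import numpy as np, cv2
from rig import env
from scipy.spatial.transform import Rotation as R
def rot(q): return R.from_quat([q[1],q[2],q[3],q[0]])
def pose():
    s=env.read_state(); T=np.eye(4); T[:3,:3]=rot(s['tool_rot']).as_matrix(); T[:3,3]=s['position']; return T
def campose(n,T=None):
    c=env.get_calibration(n)
    K=np.array(c['camera_matrix'])
    P=np.array(c['pose']) if 'pose' in c else T@np.array(c['tool_from_camera'])
    return K,P
def cloud(depth,K,P,mask=None):
    v,u=np.nonzero((depth>0)&(mask if mask is not None else True))
    d=depth[v,u]
    p=np.stack([(u-K[0,2])/K[0,0]*d,-(v-K[1,2])/K[1,1]*d,-d,np.ones_like(d)],1)
    return (p@P.T)[:,:3]
def save(n,im): cv2.imwrite(f'pics/{n}.png',cv2.cvtColor(im,cv2.COLOR_RGB2BGR))
def proj(X,K,P):
    X=np.atleast_2d(X); c=(np.linalg.inv(P)@np.c_[X,np.ones(len(X))].T)[:3]
    return np.stack([K[0,2]+K[0,0]*c[0]/-c[2],K[1,2]-K[1,1]*c[1]/-c[2]],1)
E
python3 - <<'E'
from h import *
s=env.read_state(); print(s, env.grip_point_offset)
T=pose()
for n in ['scene','side','wrist']:
    im,d=env.capture(n); save(n+'0',im); np.savez(f'{n}0.npz',im=im,d=d,T=T)
    c=env.get_calibration(n); print(n,{k:np.round(v,3).tolist() for k,v in c.items()})
    for q in ['blue_roller','unit','hood','rest_blue','orange_roller']:
        for r in env.outline_of(n,q)[:2]:
            print(n,q,round(r['score'],2),r['location'],r['pixels'].sum()); 
            m=r['pixels']; p=cloud(d,*campose(n,T),m)
            if len(p): print('   ',np.median(p,0).round(0),p.min(0).round(0),p.max(0).round(0))
            np.save(f'm_{n}_{q}.npy',m) if r['score']>.5 else 0
E
```

```text
pics
{'time_s': 0.0, 'joints': array([ 1.26260924e+00,  1.31171854e-01,  1.48931294e+00, -2.43523877e-05,
        1.52299019e+00, -8.54093175e-02]), 'joint_vel': array([ 0.00077011, -0.00036351,  0.00081938,  0.00092102,  0.00120739,
       -0.00094354]), 'tau': array([ 2.15321570e-04, -5.69432080e+01, -5.00533891e+01, -3.00069132e-04,
        1.53812411e-02, -4.39016776e-05]), 'position': array([132.38482166, 584.63616752, 230.21956178]), 'tool_rot': array([ 5.32648790e-04,  7.81324949e-01,  6.24123736e-01, -7.76034770e-04]), 'wrist_force': array([0.87884053, 0.1152325 , 0.1623124 ]), 'wrist_torque': array([0.03911934, 0.0298099 , 0.00996197]), 'opening': 85.43272825099696} 18.700000000000003
scene {'camera_matrix': [[456.284, 0.0, 251.445], [0.0, 456.284, 192.415], [0.0, 0.0, 1.0]], 'pose': [[-0.748, -0.372, 0.549, 1451.981], [0.663, -0.417, 0.621, 877.667], [-0.002, 0.829, 0.559, 946.138], [0.0, 0.0, 0.0, 1.0]]}
scene blue_roller 0.87 [346.4, 223.4] 464
    [463. 224.  66.] [365. 153.  -0.] [484. 295.  79.]
scene unit 0.9 [255.4, 173.0] 5806
    [ 544. -146.   99.] [ -31. -685.   
[... 455 characters left out ...]
0.122, -0.043, -129.767], [0.001, 0.337, 0.942, 1309.888], [0.0, 0.0, 0.0, 1.0]]}
side unit 0.87 [264.1, 230.0] 4977
    [ 511. -118.   91.] [ 405. -210.   -6.] [783.   3. 314.]
side hood 0.59 [276.1, 217.3] 2383
    [ 512. -148.  289.] [ 420. -198.   -5.] [ 783. -102.  314.]
side rest_blue 0.98 [160.3, 256.3] 739
    [430. 195.  12.] [395. 128.  -7.] [502. 303.  76.]
side orange_roller 0.55 [173.3, 185.0] 470
    [645. 200.  72.] [625. 126.   7.] [675. 284.  81.]
wrist {'camera_matrix': [[314.288, 0.0, 253.374], [0.0, 314.288, 183.791], [0.0, 0.0, 1.0]], 'tool_from_camera': [[1.0, -0.0, -0.001, 0.086], [-0.0, -0.954, -0.298, -75.48], [-0.001, 0.298, -0.954, -143.133], [0.0, 0.0, 0.0, 1.0]]}
```

View pics/scene0.png

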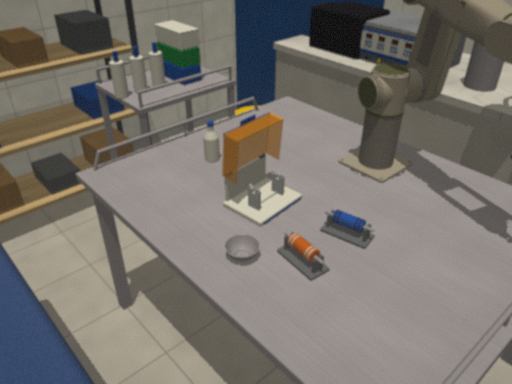

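View pics/side0.png

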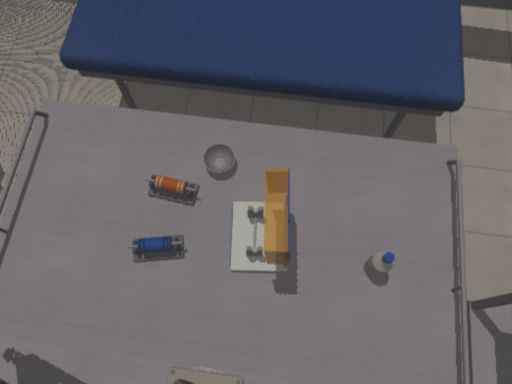

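View pics/wrist0.png

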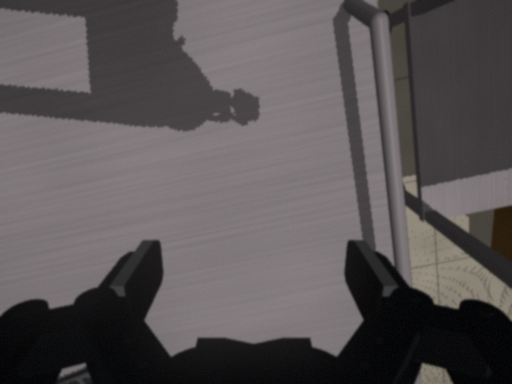

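The scene view shows the blue roller at about (347,223), the orange one at (302,250), the unit at (262,190) with its hood up, the bowl at (242,248) and the bottle at (211,143). The wrist view shows only bare table. Next I'll work out the positions.

```bash
python3 - <<'E'
from h import *
for n in ['scene','side']:
    f=np.load(n+'0.npz'); im,d=f['im'],f['d']; K,P=campose(n,f['T'])
    hsv=cv2.cvtColor(im,cv2.COLOR_RGB2HSV)
    v,u=np.mgrid[:384,:512]
    ok=(d>0)
    pc=np.full((384,512,3),np.nan); pc[ok]=cloud(d,K,P)
    box=(pc[...,0]>300)&(pc[...,0]<800)&(pc[...,1]<330)&(pc[...,1]>-330)&(pc[...,2]>-20)
    tb=box&(pc[...,2]<8); print(n,'table z',np.median(pc[tb][:,2]))
    blue=box&(hsv[...,0]>105)&(hsv[...,0]<130)&(hsv[...,1]>120)&(pc[...,1]>60)
    p=pc[blue]; p=p[p[:,2]>30]; c=p.mean(0); w,V=np.linalg.eigh(np.cov(p[:,:2].T)); a=V[:,1]
    t=(p[:,:2]-c[:2])@a
    print('blue',len(p),c.round(1),p.min(0).round(),p.max(0).round(),'ang',np.degrees(np.arctan2(a[1],a[0])).round(1),t.min(),t.max(), 'top',np.percentile(p[:,2],90))
    # by height map: everything in region around blue z>50
    r=box&(pc[...,2]>45)&(pc[...,1]>130)&(pc[...,0]<540)
    p=pc[r]; c=p.mean(0); w,V=np.linalg.eigh(np.cov(p[:,:2].T)); a=V[:,1]; t=(p[:,:2]-c[:2])@a
    print('roller+ends',len(p),c.round(1),'ang',np.degrees(np.arctan2(a[1],a[0])).round(1),t.min().round(),t.max().round())
    # platform
    pl=box&(abs(pc[...,2]-20)<6)&(hsv[...,1]<60)&(hsv[...,2]>150)&(pc[...,1]<60)
    p=pc[pl]; 
    rr=cv2.minAreaRect(p[:,:2].astype(np.float32)); print('platform',len(p),rr,p[:,2].mean())
    # amber hood
    am=box&(hsv[...,0]>5)&(hsv[...,0]<25)&(hsv[...,1]>120)&(pc[...,1]<20)
    p=pc[am]; print('hood',len(p),p.min(0).round(),p.max(0).round())
    np.savez(n+'_pc.npz',pc=pc)
    im2=cv2.resize(im[100:300,120:400] if n=='side' else im[100:290,190:390],None,fx=3 if n=='side' else 4,fy=3 if n=='side' else 4,interpolation=cv2.INTER_CUBIC)
    save(n+'_z',im2[:600,:800])
E
```

```text
scene table z -0.18264704124590025
blue 309 [463.2 221.2  68.1] [440. 167.  47.] [483. 269.  79.] ang 102.0 -52.92427504575973 47.11089395321187 top 76.25333248300713
roller+ends 549 [460.3 221.6  63.9] ang 103.7 -87.0 79.0
platform 1209 ((599.671630859375, -84.71934509277344), (366.7391662597656, 204.79241943359375), 13.040255546569824) 19.593092201042598
hood 2190 [ 424. -197.  128.] [657. -98. 295.]
side table z 0.017796422317474025
blue 289 [447.7 210.7  73.9] [425. 162.  65.] [475. 264.  82.] ang 102.2 -47.904044187910756 50.6644807526429 top 78.16396140486945
roller+ends 622 [445.8 210.3  68.3] ang 102.7 -83.0 86.0
platform 1556 ((529.6138916015625, -81.46139526367188), (224.11175537109375, 138.0504913330078), 7.825549125671387) 19.917054544832652
hood 1780 [ 421. -180.  282.] [ 648. -103.  297.]
```

View pics/scene_z.png

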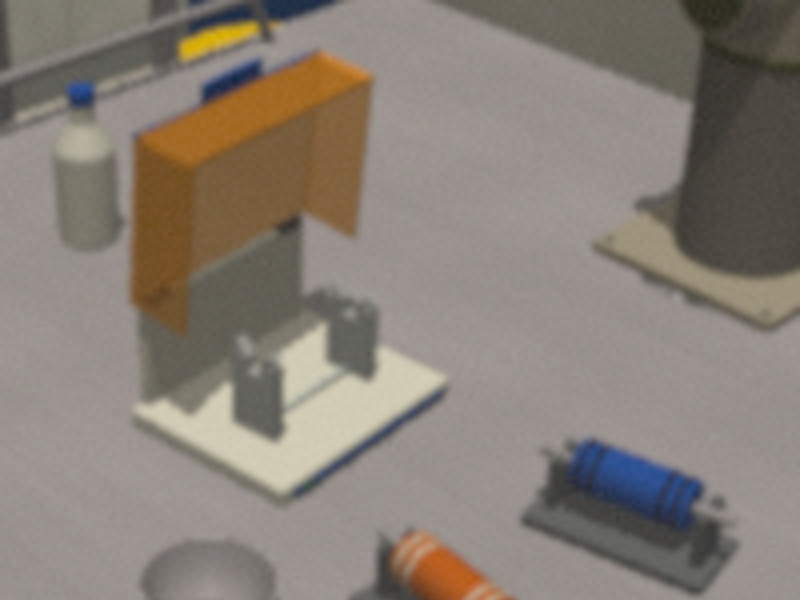

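View pics/side_z.png

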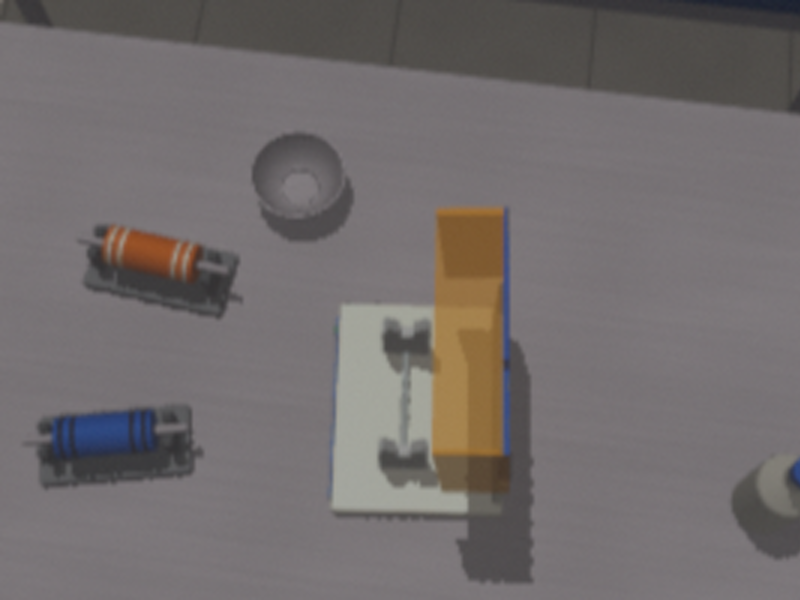

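Both static views agree on a roller axis heading of about 102°, centred near (454, 216). The unit's yaw comes out at about 8°. I'll bring the wrist camera above the roller for a closer measurement, using a planner that only prints the deltas.

```bash
cat >> h.py <<'E'
def plan(p1,R1,n,T=None):
    "straight line to world TCP p1, rotation matrix R1, print tool-frame deltas per row"
    T=pose() if T is None else T
    p0,R0=T[:3,3],R.from_matrix(T[:3,:3]); rv=(R0.inv()*R.from_matrix(R1)).as_rotvec()
    out=[]
    for i in range(n):
        Ri=R0*R.from_rotvec(rv*i/n); dp=Ri.inv().apply((np.array(p1)-p0)/n)/1000
        out.append(np.r_[dp,np.degrees(rv)/n]); print(np.round(out[-1],4).tolist())
    print('total',np.round(np.array(p1)-p0,1),np.degrees(rv).round(1))
def tool(xh,yv=None,z=(0,0,-1)):
    "tool with z dir and x heading deg (projected perpendicular to z)"
    z=np.array(z,float); z/=np.linalg.norm(z); a=np.radians(xh); x=np.array([np.cos(a),np.sin(a),0]); x-=z*(x@z); x/=np.linalg.norm(x)
    return np.stack([x,np.cross(z,x),z],1)
E
python3 - <<'E'
from h import *
plan([454,216,230],tool(12.3),10)
E
```

```text
[-0.0289, 0.0395, 0.0001, -0.0001, -0.0006, 6.4936]
[-0.0243, 0.0425, 0.0001, -0.0001, -0.0006, 6.4936]
[-0.0193, 0.045, 0.0001, -0.0001, -0.0006, 6.4936]
[-0.0141, 0.0469, 0.0001, -0.0001, -0.0006, 6.4936]
[-0.0087, 0.0482, 0.0001, -0.0001, -0.0006, 6.4936]
[-0.0032, 0.0488, 0.0001, -0.0001, -0.0006, 6.4936]
[0.0024, 0.0489, 0.0001, -0.0001, -0.0006, 6.4936]
[0.0079, 0.0483, 0.0001, -0.0001, -0.0006, 6.4936]
[0.0133, 0.0471, 0.0001, -0.0001, -0.0006, 6.4936]
[0.0185, 0.0453, 0.0001, -0.0001, -0.0006, 6.4936]
total [ 321.4 -369.2   -1.3] [-0.  -0.  64.9]
```

```bash
python3 -m pendant '[[1,-0.029,0.0395,0,0,0,6.5],[1,-0.0243,0.0425,0,0,0,6.5],[1,-0.0193,0.045,0,0,0,6.5],[1,-0.014,0.047,0,0,0,6.5],[1,-0.0087,0.048,0,0,0,6.5],[1,-0.0032,0.049,0,0,0,6.5],[1,0.0024,0.049,0,0,0,6.5],[1,0.008,0.048,0,0,0,6.5],[1,0.0133,0.047,0,0,0,6.5],[1,0.0185,0.045,0,0,0,6.5]]'
python3 - <<'E'
from h import *
plan([454,216,230],tool(12.3),10)
E
```

```text
time_s: 1.9
position: [452.2, 205.6, 231.3]
tool_rot: [-0.001, 0.996, 0.09, 0.002]
wrist_force: [0.2, -0.2, 0.8]
opening: 85.5
[0.0004, -0.001, 0.0001, -0.0149, -0.022, -0.1916]
[0.0004, -0.001, 0.0001, -0.0149, -0.022, -0.1916]
[0.0004, -0.001, 0.0001, -0.0149, -0.022, -0.1916]
[0.0004, -0.001, 0.0001, -0.0149, -0.022, -0.1916]
[0.0004, -0.001, 0.0001, -0.0149, -0.022, -0.1916]
[0.0004, -0.001, 0.0001, -0.0149, -0.022, -0.1916]
[0.0004, -0.001, 0.0001, -0.0149, -0.022, -0.1916]
[0.0004, -0.001, 0.0001, -0.0149, -0.022, -0.1916]
[0.0004, -0.001, 0.0001, -0.0149, -0.022, -0.1916]
[0.0004, -0.001, 0.0001, -0.0149, -0.022, -0.1916]
total [ 1.8 10.4 -1.3] [-0.1 -0.2 -1.9]
```

```bash
python3 - <<'E'
from h import *
T=pose(); im,d=env.capture('wrist'); save('wrist1',im); np.savez('wrist1.npz',im=im,d=d,T=T)
print(env.read_state()['joint_vel'].round(3))
K,P=campose('wrist',T); ok=d>0
pc=np.full((384,512,3),np.nan); pc[ok]=cloud(d,K,P)
hsv=cv2.cvtColor(im,cv2.COLOR_RGB2HSV)
print('table',np.nanmedian(pc[...,2][abs(pc[...,2])<15]))
blue=ok&(hsv[...,0]>105)&(hsv[...,0]<130)&(hsv[...,1]>110)&(pc[...,2]>40)
blue=cv2.morphologyEx(blue.astype(np.uint8),cv2.MORPH_CLOSE,np.ones((15,15)))>0
p=pc[blue&(pc[...,2]>40)&(pc[...,2]<90)]; c=p.mean(0); w,V=np.linalg.eigh(np.cov(p[:,:2].T)); a=V[:,1]; a*=np.sign(a[1]); nrm=np.array([a[1],-a[0]])
t=(p[:,:2]-c[:2])@a; s=(p[:,:2]-c[:2])@nrm
print(len(p),c.round(1),np.degrees(np.arctan2(a[1],a[0])),'t',t.min(),t.max(),'s',s.min(),s.max(),'z',np.percentile(p[:,2],[1,50,99]))
# circle fit in s,z
from scipy.optimize import least_squares
f=lambda q: np.hypot(s-q[0],p[:,2]-q[1])-22
q=least_squares(f,[0,55],loss='soft_l1').x; print('circle',q, 'centre', c[:2]+nrm*q[0]+a*(t.min()+t.max())/2)
# axle pixels: height 52..64 beyond +-52
q2=pc[ok]; tt=(q2[:,:2]-c[:2])@a; ss=(q2[:,:2]-c[:2])@nrm
for lo,hi in((53,58),(70,86),(-58,-53),(-86,-70)):
    m=(tt>lo)&(tt<hi)&(q2[:,2]>50)&(q2[:,2]<66)&(abs(ss)<12); print(lo,hi,m.sum(),ss[m].mean(),q2[m][:,2].max() if m.any() else 0)
E
```

```text
[ 0.1   -0.014  0.018  0.013  0.009 -0.037]
table 0.4884820366302165
4134 [451.6 215.3  73. ] 102.22153618508761 t -62.92057866194191 48.19824124344626 s -21.587827101904562 21.47582027106868 z [55.64055808 74.67908745 78.33306928]
circle [-0.67824868 55.11796382] centre [452.4902943  207.99339482]
53 58 61 -1.2986565691542735 61.62919903808245
70 86 155 -0.9771982867816995 61.3488928775285
-58 -53 0 nan 0
-86 -70 128 -0.33202134346599876 63.440704075267774<stdin>:20: RuntimeWarning: Mean of empty slice.
  ret = ret.dtype.type(ret / rcount)
```

View pics/wrist1.png

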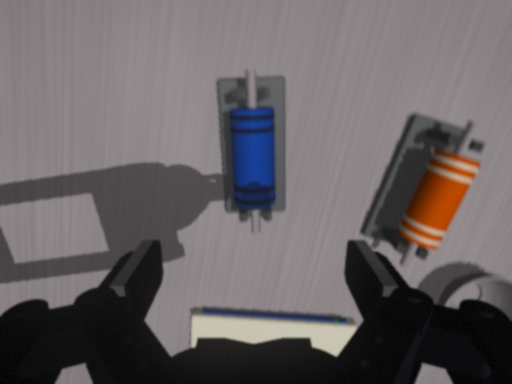

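The wrist view shows the blue roller upright in its rest at rows 108-208, with axle ends at (251,70) and (256,232). The cylinder fit gives z = 55.1, as expected. Before grasping I need its centre along the axle.

```bash
python3 - <<'E'
from h import *
f=np.load('wrist1.npz'); im,d,T=f['im'],f['d'],f['T']; K,P=campose('wrist',T)
a=np.array([np.cos(np.radians(102.2)),np.sin(np.radians(102.2)),0])
hsv=cv2.cvtColor(im,cv2.COLOR_RGB2HSV)
p=cloud(d,K,P); ax=np.array([452.5,208,0])-0
n=np.array([a[1],-a[0],0]); t=(p-ax)@a; s=(p-ax)@n
m=(abs(s)<6)&(p[:,2]>72); print('roller top t',np.percentile(t[m],[0,1,99,100]))
m=(abs(s)<8)&(p[:,2]>50)&(p[:,2]<66)&(abs(t)<95); print('axle t',t[m].min(),t[m].max())
# pixel: axle ends at height 60 by ray
for u,v,z in((251,70,57),(256,232,57),(252,108,74),(256,209,74)):
    r=P[:3,:3]@np.array([(u-K[0,2])/K[0,0],-(v-K[1,2])/K[1,1],-1]); X=P[:3,3]+r*(z-P[2,3])/r[2]; print(u,v,X.round(1),'t',((X-ax)@a).round(1),'s',((X-ax)@n).round(1))
E
```

```text
roller top t [-43.71517619 -40.53755099  53.622575    55.55305259]
axle t -79.1711541847153 90.3745001989314
251 70 [435.2 294.8  57. ] t 88.5 s 1.4
256 232 [470.8 129.2  57. ] t -80.9 s 1.3
252 108 [442.2 261.4  74. ] t 54.3 s 1.2
256 209 [464.4 162.7  74. ] t -46.7 s 2.0
```

```bash
python3 - <<'E'
from h import *
plan([452,213,34],tool(12.2),10)
E
```

```text
[-0.0003, -0.0014, 0.0197, 0.0099, -0.0322, -0.25]
[-0.0003, -0.0014, 0.0197, 0.0099, -0.0322, -0.25]
[-0.0003, -0.0014, 0.0197, 0.0099, -0.0322, -0.25]
[-0.0003, -0.0014, 0.0197, 0.0099, -0.0322, -0.25]
[-0.0002, -0.0014, 0.0197, 0.0099, -0.0322, -0.25]
[-0.0002, -0.0014, 0.0197, 0.0099, -0.0322, -0.25]
[-0.0002, -0.0014, 0.0197, 0.0099, -0.0322, -0.25]
[-0.0002, -0.0014, 0.0197, 0.0099, -0.0322, -0.25]
[-0.0002, -0.0014, 0.0197, 0.0099, -0.0322, -0.25]
[-0.0002, -0.0014, 0.0197, 0.0099, -0.0322, -0.25]
total [  -4.3   13.3 -197.3] [ 0.1 -0.3 -2.5]
```

```bash
python3 -m pendant '[[1,-0.001,-0.005,0.025,0,-0.3,-1],[1,-0.001,-0.005,0.025,0,0,-1],[1,-0.0005,-0.004,0.03,0,0,-0.5],[1,0,0,0.03,0,0,0],[1,0,0,0.03,0,0,0],[1,0,0,0.02,0,0,0],[1,0,0,0.01,0,0,0],[1,0,0,0.005,0,0,0],[1,0,0,0,0,0,0],[1,0,0,0,0,0,0]]'
python3 - <<'E'
from h import *
plan([452,213,34],tool(12.2),1)
E
```

```text
time_s: 2.95
position: [456.9, 210.8, 54.5]
tool_rot: [0.0, 0.995, 0.104, 0.004]
wrist_force: [-0.1, -0.1, 0.0]
opening: 85.3
[-0.0045, -0.0032, 0.0204, 0.0685, -0.4835, -0.3165]
total [ -4.9   2.2 -20.5] [ 0.1 -0.5 -0.3]
```

```bash
python3 -m pendant '[[1,-0.002,-0.0015,0.008,0,-0.4,-0.3],[1,-0.002,-0.0015,0.007,0,0,0],[1,-0.001,0,0.006,0,0,0],[0.4,0,0,0,0,0,0],[0.3,0,0,0,0,0,0],[0.2,0,0,0,0,0,0],[0.2,0,0,0,0,0,0],[0.2,0,0,0,0,0,0],[0.2,0,0,0,0,0,0],[0.2,0,0,0,0,0,0]]'
```

```text
time_s: 3.95
position: [453.2, 213.8, 34.9]
tool_rot: [-0.0, 0.994, 0.107, 0.003]
wrist_force: [-0.3, 0.1, -1.7]
opening: 42.4
```

Gripped: the opening is 42.4 mm on the 44 mm roller. Before lifting, I'll get the unit's pose from the images already saved, which costs no robot time.

```bash
python3 - <<'E'
from h import *
from scipy.optimize import least_squares
for n in ['side','scene']:
    f=np.load(n+'0.npz'); im,d=f['im'],f['d']; pc=np.load(n+'_pc.npz')['pc']
    x,y,z=pc[...,0],pc[...,1],pc[...,2]
    box=(x>380)&(x<690)&(y<60)&(y>-230)
    pl=box&(abs(z-20)<7)
    pl=cv2.morphologyEx(pl.astype(np.uint8),cv2.MORPH_OPEN,np.ones((3,3)))>0
    p=pc[pl]; print(n,'pl',len(p),p[:,2].mean())
    rr=cv2.minAreaRect(p[:,:2].astype(np.float32)); print(rr, cv2.boxPoints(rr).round(0).tolist())
    th=np.radians(7.8); uy=np.array([np.cos(th),np.sin(th)]); ux=np.array([uy[1],-uy[0]])
    # initial centre
    o=np.array([525,-95.])
    for it in range(3):
        q=p[:,:2]-o; X=q@ux; Y=q@uy
        # front edge: per Y bin min X ; sides: per X bin extremes Y
        fe=[(np.median(Y[(Y>b)&(Y<b+10)]),np.percentile(X[(Y>b)&(Y<b+10)],2)) for b in range(-95,95,10) if ((Y>b)&(Y<b+10)).sum()>4]
        fe=np.array(fe); k=np.polyfit(fe[:,0],fe[:,1],1)
        print('front slope',np.degrees(np.arctan(k[0])),'at0',k[1], 'resid',np.std(fe[:,1]-np.polyval(k,fe[:,0])))
        se=np.array([(np.percentile(Y[(X>b)&(X<b+8)],1),np.percentile(Y[(X>b)&(X<b+8)],99)) for b in range(-70,10,8)])
        print('sides',np.median(se,0))
        break
    ch=box&(z>100)&(z<112); q=pc[ch][:,:2]-o; X=q@ux;Y=q@uy; m=abs(X)<45
    for sg in(1,-1):
        mm=m&(Y*sg>40)&(Y*sg<90); print('cheek top',sg,mm.sum(),X[mm].min() if mm.any() else 0,X[mm].max() if mm.any() else 0,'Y',np.percentile(Y[mm],[2,50,98]) if mm.any() else 0)
E
```

```text
side pl 2008 19.804167271904564
((529.2350463867188, -99.19686126708984), (231.04481506347656, 179.51771545410156), 7.628491401672363) [[403.0, -26.0], [427.0, -203.0], [656.0, -173.0], [632.0, 5.0]]
front slope 2.1899359975296555 at0 -80.37545631502682 resid 1.3704319894843802
sides [-107.1461016   116.75614382]
cheek top 1 26 -26.676534668504324 16.42657086264235 Y [61.32880942 67.82486529 73.36156384]
cheek top -1 30 -29.726488536047864 14.859246709354466 Y [-64.11056318 -57.58438636 -52.1152788 ]
scene pl 1514 19.61983883273831
((533.3013916015625, -97.02131652832031), (237.34832763671875, 181.06423950195312), 4.596439361572266) [[408.0, -16.0], [422.0, -197.0], [659.0, -178.0], [644.0, 3.0]]
front slope 3.134728653607388 at0 -82.14736016968052 resid 1.9468335570512985
sides [-100.2135207   123.90240547]
cheek top 1 16 -31.075081258118043 16.59108350994562 Y [63.22228198 73.30410649 79.92482469]
cheek top -1 14 -34.62475756824881 14.350210577051083 Y [-60.01302518 -54.46286282 -46.41269025]
```

```bash
python3 -m pendant '[[0.2,0,0,-0.005,0,0,0],[0.2,0,0,-0.01,0,0,0],[0.2,0,0,-0.012,0,0,0],[0.2,0,0,-0.015,0,0,0],[0.2,0,0,-0.02,0,0,0],[0.2,0,0,-0.025,0,0,0],[0.2,0,0,-0.025,0,0,0],[0.2,0,0,-0.025,0,0,0],[0.2,0,0,-0.02,0,0,0],[0.2,0,0,-0.008,0,0,0]]'
python3 - <<'E'
from h import *
plan([519,0,200],tool(-83.5),12)
E
```

```text
time_s: 4.95
position: [449.1, 212.4, 210.1]
tool_rot: [0.0, 0.994, 0.106, 0.001]
wrist_force: [0.2, 0.9, -4.6]
opening: 42.7
[0.0019, 0.0185, 0.0009, -0.0003, -0.0082, 7.9749]
[0.0045, 0.0181, 0.0009, -0.0003, -0.0082, 7.9749]
[0.007, 0.0173, 0.0009, -0.0003, -0.0082, 7.9749]
[0.0093, 0.0161, 0.0009, -0.0003, -0.0082, 7.9749]
[0.0114, 0.0147, 0.0009, -0.0003, -0.0082, 7.9749]
[0.0134, 0.013, 0.0009, -0.0003, -0.0082, 7.9749]
[0.015, 0.011, 0.0009, -0.0003, -0.0082, 7.9749]
[0.0164, 0.0088, 0.0009, -0.0003, -0.0082, 7.9749]
[0.0175, 0.0064, 0.0009, -0.0003, -0.0082, 7.9749]
[0.0182, 0.0039, 0.0009, -0.0003, -0.0082, 7.9749]
[0.0186, 0.0014, 0.0008, -0.0003, -0.0082, 7.9749]
[0.0186, -0.0012, 0.0008, -0.0003, -0.0082, 7.9749]
total [  69.9 -212.4  -10.1] [-0.  -0.1 95.7]
```

```bash
python3 -m pendant '[[0.2,0.002,0.0185,0.001,0,0,8],[0.2,0.0045,0.018,0.001,0,0,8],[0.2,0.007,0.0173,0.001,0,0,8],[0.2,0.0093,0.016,0.001,0,0,8],[0.2,0.0114,0.0147,0.001,0,0,8],[0.2,0.0134,0.013,0.001,0,0,8],[0.2,0.015,0.011,0.001,0,0,8],[0.2,0.0164,0.0088,0.001,0,0,8],[0.2,0.0175,0.0064,0.001,0,0,8],[0.2,0.018,0.004,0.001,0,0,8]]'
python3 - <<'E'
from h import *
print(env.read_state()['joints'].round(2))
plan([519,0,200],tool(-83.5),5)
E
```

```text
time_s: 5.95
position: [502.4, 30.4, 201.7]
tool_rot: [-0.001, 0.816, -0.578, 0.0]
wrist_force: [0.5, 0.4, -4.7]
opening: 42.2
[-0.04 -0.12  1.79  0.    1.47  1.19]
[0.0068, -0.0011, 0.0003, -0.0158, 0.012, 2.5709]
[0.0068, -0.0014, 0.0003, -0.0158, 0.012, 2.5709]
[0.0067, -0.0017, 0.0003, -0.0158, 0.012, 2.5709]
[0.0066, -0.002, 0.0003, -0.0158, 0.012, 2.5709]
[0.0065, -0.0023, 0.0003, -0.0158, 0.012, 2.5709]
total [ 16.6 -30.4  -1.7] [-0.1  0.1 12.9]
```

```bash
python3 -m pendant '[[0.2,0.0065,-0.0015,0,0,0,2.2],[0.2,0.0065,-0.0015,0,0,0,2.2],[0.2,0.0065,-0.0017,0,0,0,2.2],[0.2,0.006,-0.002,0,0,0,2.2],[0.2,0.003,-0.001,0,0,0,1.5],[0.2,0,0,0,0,0,0],[0.2,0,0,0,0,0,0],[0.2,0,0,0,0,0,0],[0.2,0,0,0,0,0,0],[0.2,0,0,0,0,0,0]]'
python3 - <<'E'
from h import *
s=env.read_state(); print(s['joint_vel'].round(3))
T=pose(); im,d=env.capture('wrist'); save('wrist2',im); np.savez('wrist2.npz',im=im,d=d,T=T)
print(T.round(3))
E
```

```text
time_s: 6.95
position: [516.1, 1.9, 199.9]
tool_rot: [0.001, 0.755, -0.655, -0.002]
wrist_force: [-0.1, 0.2, -4.4]
opening: 42.5
[ 0.004 -0.002  0.001  0.002  0.001 -0.002]
[[ 1.41000e-01 -9.90000e-01 -3.00000e-03  5.16067e+02]
 [-9.90000e-01 -1.41000e-01  1.00000e-03  1.91500e+00]
 [-2.00000e-03  3.00000e-03 -1.00000e+00  1.99949e+02]
 [ 0.00000e+00  0.00000e+00  0.00000e+00  1.00000e+00]]
```

View pics/wrist2.png

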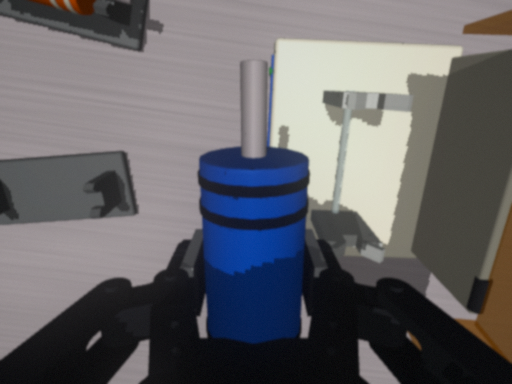

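The wrist view shows both slotted cheeks, at about (367,100) and (350,235), the platform's front edge at column 272-278, and the held roller with its axle end at (254,62). I'll fit both from the depth image.

```bash
python3 - <<'E'
from h import *
f=np.load('wrist2.npz'); im,d,T=f['im'],f['d'],f['T']; K,P=campose('wrist',T)
ok=d>0; pc=np.full((384,512,3),np.nan); pc[ok]=cloud(d,K,P)
x,y,z=pc[...,0],pc[...,1],pc[...,2]
th=np.radians(7); uy=np.array([np.cos(th),np.sin(th)]); ux=np.array([uy[1],-uy[0]]); o=np.array([529,-89.])
X=(x-o[0])*ux[0]+(y-o[1])*ux[1]; Y=(x-o[0])*uy[0]+(y-o[1])*uy[1]
v,u=np.mgrid[:384,:512]
print('table',np.nanmedian(z[abs(z)<8]),'plat',np.nanmedian(z[abs(z-20)<8]))
pl=abs(z-20)<8
# front edge
fe=[]
for b in range(30,112,4):
    m=pl&(Y>b)&(Y<b+4)&(abs(X+75)<15)
    if m.sum()>3: fe.append((b+2,np.percentile(X[m],3)))
fe=np.array(fe); 
if len(fe): k=np.polyfit(*fe.T,1); print('front edge X0',k[1],'slope deg',np.degrees(k[0]),'res',np.std(fe[:,1]-np.polyval(k,fe[:,0])), 'at',fe[0],fe[-1])
te=np.array([(b+2,np.percentile(Y[pl&(X>b)&(X<b+4)&(abs(Y-115)<20)],97)) for b in range(-60,50,4)])
k=np.polyfit(*te.T,1); print('+y edge',k[1],'slope',np.degrees(k[0]),'res',np.std(te[:,1]-np.polyval(k,te[:,0])))
for sg in (1,-1):
    m=(z>102)&(z<113)&(abs(X)<35)&(Y*sg>45)&(Y*sg<85)
    print('cheek',sg,m.sum(),'X',X[m].min(),X[m].max(),'Y',np.percentile(Y[m],[2,98]) if m.any() else 0,'z',np.median(z[m]))
    h=np.histogram(X[m],bins=np.arange(-34,36,4)); print(h[0])
    m=(z>76)&(z<113)&(abs(X)<35)&(Y*sg>45)&(Y*sg<85)
    for b in range(-30,32,4):
        q=m&(X>b)&(X<b+4); print(b,q.sum(),np.percentile(z[q],[10,90]).round(0) if q.any() else '',end='|')
    print()
# rear wall
m=(z>40)&(z<115)&(X>70)&(X<120)&(abs(Y)<110); print('wall',m.sum(),np.percentile(X[m],[2,10,50,90]))
A=np.c_[Y[m],np.ones(m.sum())]; print('wall slope',np.polyfit(Y[m],X[m],1))
# hood
# roller in tool
hsv=cv2.cvtColor(im,cv2.COLOR_RGB2HSV)
b=ok&(hsv[...,0]>105)&(hsv[...,0]<130)&(hsv[...,1]>110)&(d<260)&(v>165)&(v<330)&(u>200)&(u<308)
p=(np.c_[pc[b],np.ones(b.sum())]@np.linalg.inv(T).T)[:,:3]
from scipy.optimize import least_squares
def g(q):
    dirv=np.array([q[2],1,q[3]]); dirv/=np.linalg.norm(dirv); r=p-np.array([q[0],0,q[1]]); return np.linalg.norm(r-np.outer(r@dirv,dirv),axis=1)-22
q=least_squares(g,[0,-19,0,0],loss='soft_l1').x; print('roller tool x,z at y=0:',q[:2],'slopes deg',np.degrees(q[2:]),'y range',p[:,1].min(),p[:,1].max())
ax=ok&(u>244)&(u<264)&(v>66)&(v<140)&(d<300)
pa=(np.c_[pc[ax],np.ones(ax.sum())]@np.linalg.inv(T).T)[:,:3]; print('axle tool',pa.mean(0),'y',np.percentile(pa[:,1],[1,99]),'z',np.polyfit(pa[:,1],pa[:,2],1),'x',np.polyfit(pa[:,1],pa[:,0],1))
E
```

```text
table 0.3933159463632876 plat 20.120994646459536
front edge X0 -78.5204870491391 slope deg 1.58062997611707 res 0.9005922479805999 at [ 32.         -77.53376872] [112.         -73.75155769]
+y edge 116.95892670516184 slope -1.0258673406740397 res 0.2974699869145494
cheek 1 458 X -23.97705984456578 23.50136629537045 Y [59.87413165 71.87993485] z 105.20967928536326
[  0   0  52 102  57   2   0   0   0   0   0  19 127  80  19   0   0]
-30 0 |-26 215 [ 80. 105.]|-22 119 [ 94. 108.]|-18 60 [102. 106.]|-14 58 [ 98. 101.]|-10 41 [94. 97.]|-6 7 [80. 81.]|-2 71 [79. 81.]|2 75 [79. 81.]|6 223 [81. 97.]|10 136 [ 98. 102.]|14 136 [102. 106.]|18 80 [105. 108.]|22 19 [104. 105.]|26 0 |30 0 |
cheek -1 242 X -25.12987198824301 20.99215481204634 Y [-66.17737506 -53.66210017] z 104.8722228624286
[ 0  0 19 41 17  0  0  0  0  0  0 49 85 31  0  0  0]
-30 30 [77. 91.]|-26 74 [ 80. 106.]|-22 107 [ 81. 106.]|-18 94 [ 82. 103.]|-14 83 [81. 98.]|-10 28 [78. 94.]|-6 45 [79. 81.]|-2 61 [79. 81.]|2 152 [80. 95.]|6 134 [ 82. 100.]|10 139 [ 83. 104.]|14 144 [ 82. 107.]|18 85 [ 81. 105.]|22 8 [80. 94.]|26 0 |30 0 |
wall 13370 [89.64132461 90.2617674  91.91633014 93.37908693]
wall slope [1.86154879e-02 9.17140334e+01]
roller tool x,z at y=0: [  0.21931548 -20.1569339 ] slopes deg [0.11430058 0.11430137] y range -51.05138178264002 28.037821497477807
axle tool [  0.33930186 -70.64566495 -24.95683672] y [-83.08541465 -57.69051471] z [ 7.57609057e-03 -2.44216188e+01] x [0.00058936 0.38093736]
```

```bash
cat >> h.py <<'E'
YAW=np.radians(5.95); UO=np.array([531.7,-87.7,0.])
UX=np.array([np.sin(YAW),-np.cos(YAW),0]); UY=np.array([np.cos(YAW),np.sin(YAW),0]); UZ=np.array([0,0,1.])
U=np.stack([UX,UY,UZ],1)
def u2w(p): return UO+U@np.array(p,float)
def w2u(p): return U.T@(np.array(p)-UO)
def Rt(t): t=np.radians(t); return U@np.stack([[np.cos(t),0,np.sin(t)],[0,-1,0],[np.sin(t),0,-np.cos(t)]],1)
RC=np.array([0.2,-0.5,-20.2])
def tcp_for(pu,t): return u2w(pu)-Rt(t)@RC
def where():
    T=pose(); c=T[:3,:3]@RC+T[:3,3]; print('roller in unit',w2u(c).round(1),'axle dir unit',(U.T@-T[:3,1]).round(4),'tool z unit',(U.T@T[:3,2]).round(3))
E
python3 - <<'E'
from h import *
where(); plan(tcp_for([-90,0,195],40),Rt(40),10)
E
```

```text
roller in unit [-90.5  -5.7 220.2] axle dir unit [-0.038   0.9993 -0.0031] tool z unit [-0.002 -0.003 -1.   ]
[0.0014, -0.0005, 0.0021, -0.0586, 4.0095, 0.215]
[0.0012, -0.0005, 0.0021, -0.0586, 4.0095, 0.215]
[0.0011, -0.0005, 0.0022, -0.0586, 4.0095, 0.215]
[0.0009, -0.0005, 0.0023, -0.0586, 4.0095, 0.215]
[0.0008, -0.0006, 0.0024, -0.0586, 4.0095, 0.215]
[0.0006, -0.0006, 0.0024, -0.0586, 4.0095, 0.215]
[0.0004, -0.0006, 0.0024, -0.0586, 4.0095, 0.215]
[0.0002, -0.0006, 0.0025, -0.0586, 4.0095, 0.215]
[0.0001, -0.0006, 0.0025, -0.0586, 4.0095, 0.215]
[-0.0001, -0.0006, 0.0025, -0.0586, 4.0095, 0.215]
total [  7.1 -12.9 -20.6] [-0.6 40.1  2.2]
```

```bash
python3 -m pendant '[[0.2,0.0014,-0.0005,0.002,0,4,0.2],[0.2,0.0012,-0.0005,0.002,0,4,0.2],[0.2,0.001,-0.0005,0.002,0,4,0.2],[0.2,0.001,-0.0005,0.002,0,4,0.2],[0.2,0.001,-0.0006,0.002,-0.1,4,0.2],[0.2,0.0006,-0.0006,0.0024,-0.1,4,0.2],[0.2,0.0004,-0.0006,0.0024,-0.1,4,0.2],[0.2,0.0002,-0.0006,0.0025,-0.1,4,0.2],[0.2,0,-0.0006,0.0025,-0.1,4,0.2],[0.2,0,-0.0006,0.0025,-0.1,4,0.2]]'
python3 - <<'E'
from h import *
print(env.read_state()['joints'].round(2))
where(); plan(tcp_for([0,0,128],40),Rt(40),10)
E
```

```text
time_s: 8.0
position: [526.2, -10.0, 183.8]
tool_rot: [0.231, 0.694, -0.629, 0.264]
wrist_force: [-0.2, 0.4, -4.1]
opening: 42.2
[ 0.34  0.1   1.78 -0.7   1.48  1.95]
roller in unit [-91.    2.9 199.2] axle dir unit [0.0011 0.9999 0.0118] tool z unit [ 0.656  0.008 -0.754]
[0.0022, 0.0004, 0.0113, -0.0474, -0.1028, -0.0485]
[0.0022, 0.0004, 0.0113, -0.0474, -0.1028, -0.0485]
[0.0022, 0.0004, 0.0113, -0.0474, -0.1028, -0.0485]
[0.0022, 0.0004, 0.0113, -0.0474, -0.1028, -0.0485]
[0.0022, 0.0004, 0.0113, -0.0474, -0.1028, -0.0485]
[0.0023, 0.0003, 0.0113, -0.0474, -0.1028, -0.0485]
[0.0023, 0.0003, 0.0113, -0.0474, -0.1028, -0.0485]
[0.0023, 0.0003, 0.0113, -0.0474, -0.1028, -0.0485]
[0.0023, 0.0003, 0.0113, -0.0474, -0.1028, -0.0485]
[0.0023, 0.0003, 0.0113, -0.0474, -0.1028, -0.0485]
total [  6.3 -90.5 -71.4] [-0.5 -1.  -0.5]
```

```bash
python3 -m pendant '[[0.2,0.0022,0.0005,0.011,-0.1,-0.2,-0.1],[0.2,0.0022,0.0005,0.012,-0.1,-0.2,-0.1],[0.2,0.0025,0.0005,0.013,-0.1,-0.2,-0.1],[0.2,0.0025,0.0005,0.013,-0.1,-0.2,-0.1],[0.2,0.0025,0.0005,0.013,0,0,0],[0.2,0.0025,0.0003,0.013,0,0,0],[0.2,0.0025,0.0003,0.013,0,0,0],[0.2,0.0022,0.0003,0.011,0,0,0],[0.2,0.001,0,0.006,0,0,0],[0.2,0,0,0,0,0,0]]'
python3 - <<'E'
from h import *
where(); plan(tcp_for([0,0,118],40),Rt(40),5)
T=pose(); im,d=env.capture('wrist'); save('wrist3',im); np.savez('wrist3.npz',im=im,d=d,T=T)
im,d=env.capture('scene'); save('scene3',cv2.resize(im[100:290,190:390],None,fx=3,fy=3,interpolation=cv2.INTER_CUBIC))
E
```

```text
time_s: 9.0
position: [531.0, -100.9, 109.3]
tool_rot: [0.228, 0.698, -0.63, 0.253]
wrist_force: [0.5, -0.4, -4.1]
opening: 42.7
roller in unit [  0.3  -1.5 124.9] axle dir unit [ 2.4e-03  1.0e+00 -3.0e-04] tool z unit [ 0.641 -0.002 -0.768]
[-0.0009, -0.0003, 0.001, 0.02, 0.0331, -0.0187]
[-0.0009, -0.0003, 0.001, 0.02, 0.0331, -0.0187]
[-0.0009, -0.0003, 0.001, 0.02, 0.0331, -0.0187]
[-0.0009, -0.0003, 0.001, 0.02, 0.0331, -0.0187]
[-0.0009, -0.0003, 0.001, 0.02, 0.0331, -0.0187]
total [ 1.5  0.4 -6.9] [ 0.1  0.2 -0.1]
```

View pics/wrist3.png

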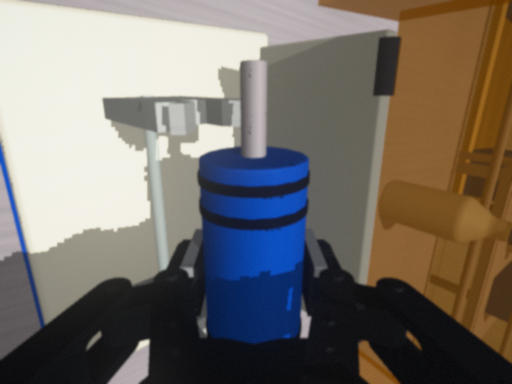

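View pics/scene3.png

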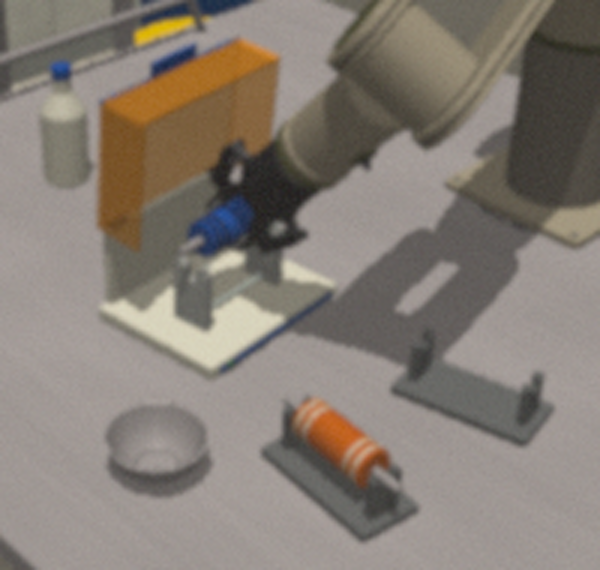

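The scene view shows the roller over the two cheeks, clear of the hood. In the wrist view the far cheek is at (105-240, 95-130), with the axle in front of it. I'll re-measure the slot relative to the axle from this nearer view.

```bash
python3 - <<'E'
from h import *
f=np.load('wrist3.npz'); im,d,T=f['im'],f['d'],f['T']; K,P=campose('wrist',T)
ok=d>0; pc=np.full((384,512,3),np.nan); pc[ok]=cloud(d,K,P)
q=(pc-UO)@U; X,Y,Z=q[...,0],q[...,1],q[...,2]
print('plat z',np.nanmedian(Z[abs(Z-20)<6]))
for sg in(1,-1):
    m=(Z>74)&(Z<112)&(abs(X)<35)&(Y*sg>50)&(Y*sg<75); m&=~((np.hypot(X,Z-125)<14))
    print(sg,m.sum())
    for b in range(-28,28,4):
        k=m&(X>b)&(X<b+4)
        if k.any(): print(b,k.sum(),np.percentile(Z[k],[5,95]).round(1),np.percentile(Y[k],[5,95]).round(1))
m=(Z>40)&(Z<115)&(X>80)&(X<105)&(abs(Y)<110); print('wall',m.sum(),np.median(X[m]),np.polyfit(Y[m],X[m],1))
m=(np.hypot(X,Z-125)<12)&(Y>55)&(Y<90); print('axle',m.sum(),X[m].mean(),Z[m].max(),Y[m].max())
E
```

```text
plat z 20.4652853904239
1 3095
-28 624 [75.3 95.1] [57.3 68.2]
-24 730 [ 93.5 107.3] [57.2 68.5]
-20 221 [ 79.7 107.7] [57.5 68.7]
-16 137 [ 82.5 103.5] [57.5 68.7]
-12 109 [86.7 99.3] [57.2 68.7]
-8 27 [74.8 95.1] [60.1 68.7]
-4 18 [76.9 81. ] [68.2 68.7]
0 150 [79.5 81.4] [57.2 68.2]
4 619 [80.  95.7] [57.4 68.1]
8 345 [ 94.5 100.3] [57.6 68.5]
12 91 [ 76.8 101.2] [57.1 68.7]
16 13 [78.1 95. ] [68.7 68.7]
20 11 [81.1 85.6] [68.7 68.8]
-1 203
-12 36 [86.6 93.8] [-58.1 -56.4]
-8 37 [79.  92.7] [-60.9 -56.9]
-4 99 [77.5 81.2] [-66.8 -56.8]
0 29 [74.8 79.7] [-57.9 -56.7]
4 2 [74.1 74.3] [-57.5 -57.1]
wall 14544 92.76474627649267 [4.18104713e-04 9.27481855e+01]
axle 2128 -1.9532035821250786 131.55664348448323 83.58777573003773
```

```bash
python3 -m pendant '[[0.2,-0.003,-0.0005,0.003,0,0,0],[0.2,-0.003,-0.0005,0.0035,0,0,0],[0.2,-0.003,-0.0005,0.0035,0,0,0],[0.2,-0.003,0,0.0035,0,0,0],[0.2,-0.0025,0,0.003,0,0,0],[0.2,-0.0025,0,0.003,0,0,0],[0.2,-0.002,0,0.0025,0,0,0],[0.2,-0.001,0,0.001,0,0,0],[0.2,0,0,0,0,0,0],[0.2,0,0,0,0,0,0]]'
python3 - <<'E'
from h import *
where(); print(env.read_state()['wrist_force'],env.read_state()['wrist_torque']); plan(tcp_for([-0.3,0,86],40),Rt(40),5)
E
```

```text
time_s: 10.1
position: [534.8, -97.9, 78.4]
tool_rot: [0.227, 0.698, -0.63, 0.254]
wrist_force: [-0.0, -1.2, -3.9]
opening: 42.5
roller in unit [-2.4  2.5 94.1] axle dir unit [-7.0e-04  1.0e+00  3.6e-03] tool z unit [ 0.641  0.003 -0.768]
[-0.03353116 -1.15089297 -3.88991412] [ 0.71223743  0.03572976 -0.03873248]
[-0.0007, 0.0005, 0.0015, -0.0371, 0.0261, -0.02]
[-0.0007, 0.0005, 0.0015, -0.0371, 0.0261, -0.02]
[-0.0007, 0.0005, 0.0015, -0.0371, 0.0261, -0.02]
[-0.0007, 0.0005, 0.0015, -0.0371, 0.0261, -0.02]
[-0.0007, 0.0005, 0.0015, -0.0371, 0.0261, -0.02]
total [-2.3 -2.4 -8. ] [-0.2  0.1 -0.1]
```

```bash
python3 -m pendant '[[0.2,0.0008,0.0008,0.0008,0,0,0],[0.2,0.0004,0.0008,0.0014,0,0,0],[0.2,0,0.0006,0.0016,0,0,0],[0.2,-0.0008,0,0.001,0,0,0],[0.2,-0.0008,0,0.001,0,0,0],[0.2,-0.0006,0,0.0008,0,0,0],[0.2,0,0,0,0,0,0],[0.2,0,0,0,0,0,0],[0.2,0,0,0,0,0,0],[0.2,0,0,0,0,0,0]]'
python3 - <<'E'
from h import *
where(); print(env.read_state()['wrist_force'],env.read_state()['wrist_torque']); plan(tcp_for([-0.3,0,85],40),Rt(40),5)
E
```

```text
time_s: 11.1
position: [532.8, -101.3, 72.1]
tool_rot: [0.226, 0.698, -0.63, 0.254]
wrist_force: [0.1, 0.0, -4.5]
opening: 42.5
roller in unit [ 0.9  0.1 87.8] axle dir unit [-0.0011  1.      0.0038] tool z unit [ 0.64   0.004 -0.768]
[ 0.13924345  0.03886209 -4.45557505] [0.75979772 0.07018726 0.01742934]
[-0.0005, 0.0, 0.0003, -0.0417, 0.0377, -0.0183]
[-0.0005, 0.0, 0.0003, -0.0417, 0.0377, -0.0183]
[-0.0005, 0.0, 0.0003, -0.0417, 0.0377, -0.0183]
[-0.0005, 0.0, 0.0003, -0.0417, 0.0377, -0.0183]
[-0.0005, 0.0, 0.0003, -0.0417, 0.0377, -0.0183]
total [-0.3  1.1 -2.7] [-0.2  0.2 -0.1]
```

```bash
python3 -m pendant '[[0.2,-0.0008,0,0.0006,-0.1,0.1,0],[0.2,-0.0006,0,0.0006,-0.1,0.1,0],[0.2,-0.0006,0,0.0006,0,0,0],[0.2,-0.0005,0,0.0006,0,0,0],[0.2,0,0,0,0,0,0],[0.2,0,0,0,0,0,0],[0.2,0,0,0,0,0,0],[0.2,0,0,0,0,0,0],[0.2,0,0,0,0,0,0],[0.2,0,0,0,0,0,0]]'
python3 - <<'E'
from h import *
where(); print(env.read_state()['wrist_force'],env.read_state()['wrist_torque'])
E
```

```text
time_s: 12.1
position: [533.3, -101.0, 69.7]
tool_rot: [0.229, 0.697, -0.63, 0.255]
wrist_force: [-1.3, 1.2, -1.7]
opening: 42.7
roller in unit [ 0.6  0.7 85.2] axle dir unit [0.0015 1.     0.0019] tool z unit [ 0.644  0.    -0.765]
[-1.34545044  1.16133549 -1.65664627] [ 0.54773639  0.20191703 -0.04716495]
```

Contact has begun: the load has dropped from -4.5 to -1.7 N at z = 85.2. I'll lower a little more until the slots carry the roller.

```bash
python3 -m pendant '[[0.2,-0.0006,0,0.0006,0,0,0],[0.2,-0.0006,0,0.0006,0,0,0],[0.2,-0.0006,0,0.0006,0,0,0],[0.2,0,0,0,0,0,0],[0.2,0,0,0,0,0,0],[0.2,0,0,0,0,0,0],[0.2,0,0,0,0,0,0],[0.2,0,0,0,0,0,0],[0.2,0,0,0,0,0,0],[0.2,0,0,0,0,0,0]]'
python3 - <<'E'
from h import *
where(); print(env.read_state()['wrist_force'],env.read_state()['wrist_torque'])
T=pose(); im,d=env.capture('wrist'); save('wrist4',im); np.savez('wrist4.npz',im=im,d=d,T=T)
K,P=campose('wrist',T)
ok=d>0; pc=np.full((384,512,3),np.nan); pc[ok]=cloud(d,K,P)
q=(pc-UO)@U; X,Y,Z=q[...,0],q[...,1],q[...,2]
for lo,hi in((72,84),(55,70)):
  m=(abs(X)<4)&(Z>82)&(Z<100)&(Y>lo)&(Y<hi); print('axle top z',m.sum(),np.percentile(Z[m],[50,98]))
E
```

```text
time_s: 13.1
position: [533.8, -101.3, 69.7]
tool_rot: [0.23, 0.696, -0.63, 0.256]
wrist_force: [-1.8, 0.4, 0.4]
opening: 42.3
roller in unit [ 0.8  1.2 85.2] axle dir unit [0.0028 1.     0.003 ] tool z unit [ 0.646  0.    -0.763]
[-1.81157011  0.37990928  0.40350098] [ 0.41528925  0.28055953 -0.11182897]
axle top z 868 [89.22096935 90.96036415]
axle top z 616 [89.81741144 90.99157763]
```

View pics/wrist4.png

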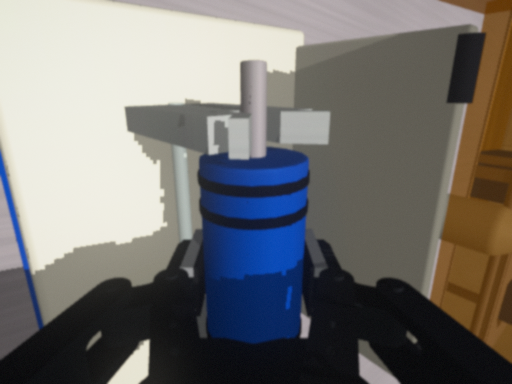

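```bash
python3 -m pendant '[[0.2,-0.001,0,0.0012,-0.2,0,0],[0.2,-0.001,0,0.0012,-0.2,0,0],[0.2,-0.001,0,0.0012,-0.1,0,0],[0.2,-0.001,0,0.0012,0,0,0],[0.2,-0.001,0,0.0012,0,0,0],[0.2,-0.001,0,0.0012,0,0,0],[0.2,-0.001,0,0.0012,0,0,0],[0.2,-0.001,0,0.0012,0,0,0],[0.2,0,0,0,0,0,0],[0.2,0,0,0,0,0,0]]'
python3 - <<'E'
from h import *
where(); print(env.read_state()['wrist_force'],env.read_state()['wrist_torque'])
E
```

```text
time_s: 14.15
position: [534.3, -101.6, 69.8]
tool_rot: [0.237, 0.691, -0.632, 0.257]
wrist_force: [-0.4, 0.5, -1.2]
opening: 42.4
roller in unit [ 1.   1.9 85.2] axle dir unit [ 0.015   0.9999 -0.0028] tool z unit [ 0.656 -0.012 -0.755]
[-0.44755513  0.45806141 -1.23749681] [ 0.51549736  0.1159039  -0.09602744]
```

Pushing further doesn't lower it, and z stays at 85.2, so it is bottomed. The hood is still up, so I'll let go.

```bash
python3 -m pendant '[[0.55,0,0,0,0,0,0],[0.6,0,0,0,0,0,0],[0.7,0,0,0,0,0,0],[0.8,0,0,0,0,0,0],[0.85,0,0,0,0,0,0],[0.85,0,0,0,0,0,0],[0.85,0,0,0,0,0,0],[0.85,0,0,0,0,0,0],[0.85,0,0,0,0,0,0],[0.85,0,0,0,0,0,0]]'
python3 - <<'E'
from h import *
where(); print(env.read_state()['wrist_force'],env.read_state()['wrist_torque'])
T=pose(); im,d=env.capture('wrist'); save('wrist5',im)
K,P=campose('wrist',T)
ok=d>0; pc=np.full((384,512,3),np.nan); pc[ok]=cloud(d,K,P)
q=(pc-UO)@U; X,Y,Z=q[...,0],q[...,1],q[...,2]
m=(abs(X)<4)&(Z>82)&(Z<100)&(Y>55)&(Y<84); print('axle top z',m.sum(),np.percentile(Z[m],[50,98]))
hsv=cv2.cvtColor(im,cv2.COLOR_RGB2HSV)
b=ok&(hsv[...,0]>105)&(hsv[...,0]<130)&(hsv[...,1]>110)&(abs(X)<25)&(Z>70)&(abs(Y)<52)
p=q[b]
from scipy.optimize import least_squares
def g(k):
    dv=np.array([k[2],1,k[3]]); dv/=np.linalg.norm(dv); r=p-np.array([k[0],0,k[1]]); return np.linalg.norm(r-np.outer(r@dv,dv),axis=1)-22
print(len(p),least_squares(g,[0,85,0,0],loss='soft_l1').x,p[:,1].min(),p[:,1].max())
E
```

```text
time_s: 15.15
position: [535.9, -102.1, 70.6]
tool_rot: [0.236, 0.691, -0.632, 0.258]
wrist_force: [-0.2, 0.6, 0.2]
opening: 72.2
roller in unit [ 1.6  3.3 86. ] axle dir unit [ 1.450e-02  9.999e-01 -1.000e-04] tool z unit [ 0.656 -0.01  -0.755]
[-0.20592627  0.6303821   0.19037994] [ 0.30481427  0.04569134 -0.00533795]
axle top z 1637 [89.4028361  90.98020517]
15902 [ 1.01384624e+00  8.51390686e+01  1.06590060e-02 -8.34251281e-04] -26.873774194941767 51.99961151142383
```

View pics/wrist5.png

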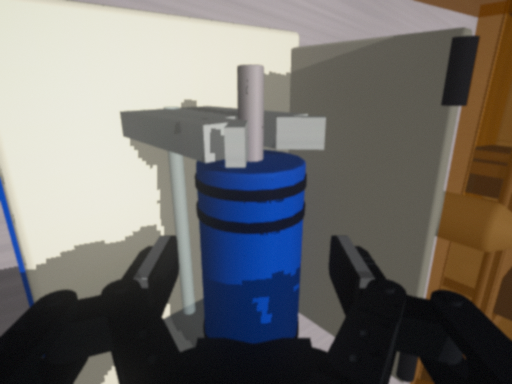

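It is seated: the cylinder fit gives z = 85.1 and level, the axle is in the slot, and the fingers are clear. Next I retreat along the tool axis.

```bash
python3 -m pendant '[[0.85,0,0,-0.005,0,0,0],[0.85,0,0,-0.01,0,0,0],[0.85,0,0,-0.015,0,0,0],[0.85,0,0,-0.02,0,0,0],[0.85,0,0,-0.02,0,0,0],[0.85,0,0,-0.02,0,0,0],[0.85,0,0,-0.025,0,0,0],[0.85,0,0,-0.025,0,0,0],[0.85,0,0,-0.02,0,0,0],[0.85,0,0,-0.01,0,0,0]]'
python3 - <<'E'
from h import *
T=pose(); print('tcp unit',w2u(T[:3,3]),env.read_state()['joints'].round(2))
im,d=env.capture('wrist'); save('wrist6',im); np.savez('wrist6.npz',im=im,d=d,T=T)
K,P=campose('wrist',T)
ok=d>0; pc=np.full((384,512,3),np.nan); pc[ok]=cloud(d,K,P)
q=(pc-UO)@U; X,Y,Z=q[...,0],q[...,1],q[...,2]
for lo,hi in((70,85),(-85,-70),(-40,40)):
  m=(abs(X)<4)&(Z>80)&(Z<115)&(Y>lo)&(Y<hi); print('axle top z',m.sum(),np.percentile(Z[m],[50,98]) if m.any() else '')
im,d=env.capture('side'); save('side6',cv2.resize(im[150:300,180:380],None,fx=4,fy=4,interpolation=cv2.INTER_CUBIC))
np.savez('side6.npz',im=im,d=d)
pc=cloud(d,*campose('side')); q=(pc-UO)@U; X,Y,Z=q.T
m=(abs(Y)<110)&(Z>200)&(X>-30)&(X<130)
p=q[m]; print('hood pts',len(p)); 
hi=p[p[:,2]>250]; 
for b in range(0,110,8):
    k=(p[:,0]>b)&(p[:,0]<b+8)
    if k.any(): print(b,k.sum(),np.percentile(p[k,2],[5,50,98]).round(0))
E
```

```text
time_s: 16.2
position: [524.4, 19.2, 210.9]
tool_rot: [0.234, 0.692, -0.632, 0.258]
wrist_force: [0.9, -0.5, -0.3]
opening: 72.7
tcp unit [-107.07942815    3.84274939  210.92396887] [ 0.38  0.11  1.71 -0.68  1.56  1.95]
axle top z 169 [88.8956319  90.98475472]
axle top z 46 [89.76178267 91.0575359 ]
axle top z 510 [107.01891607 108.30195091]
hood pts 2020
24 235 [284. 287. 291.]
32 245 [285. 287. 291.]
40 253 [285. 288. 292.]
48 250 [286. 289. 293.]
56 240 [287. 289. 293.]
64 239 [287. 290. 294.]
72 239 [288. 291. 295.]
80 269 [288. 292. 312.]
88 50 [289. 292. 295.]
```

View pics/wrist6.png

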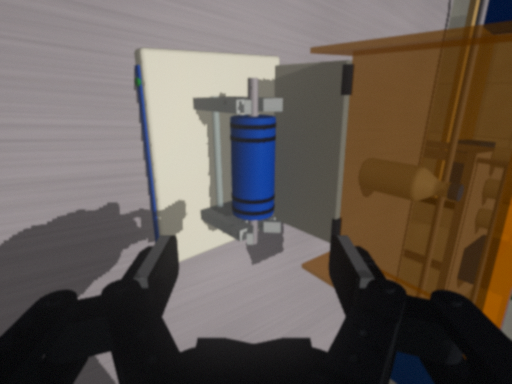

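View pics/side6.png

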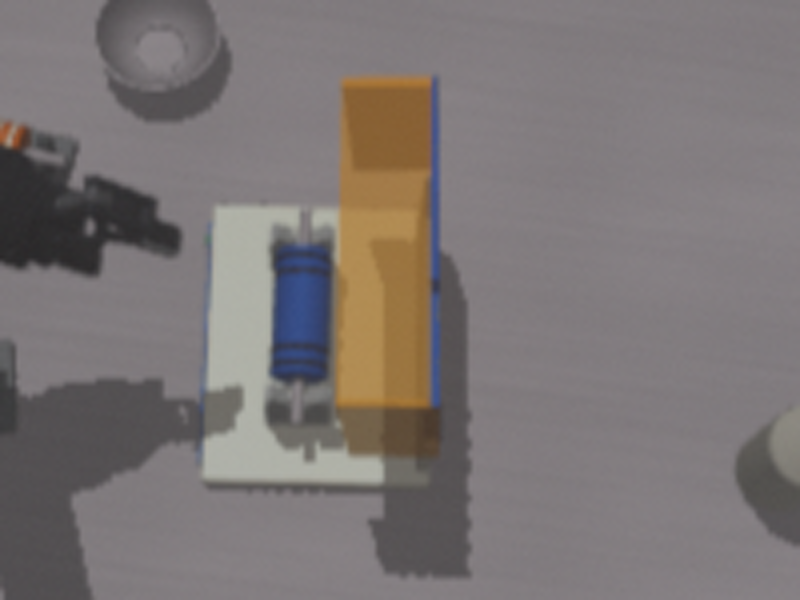

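Both axle tops read 91 mm, so both ends are bottomed (90 mm plus about 1 mm of depth bias). In the wrist and side views the roller sits squarely between the cheeks. The hood's front wall is at z = 285-292, which puts the hood at about 1.49 rad. Next I go up, straighten the tool, and pass over and behind the hood.

```bash
python3 - <<'E'
from h import *
plan(u2w([-107,0,385]),Rt(0),10)
E
```

```text
[0.0114, 0.0004, -0.0132, 0.0086, -4.0806, -0.0765]
[0.0104, 0.0004, -0.014, 0.0086, -4.0806, -0.0765]
[0.0094, 0.0004, -0.0147, 0.0086, -4.0806, -0.0765]
[0.0083, 0.0004, -0.0153, 0.0086, -4.0806, -0.0765]
[0.0072, 0.0004, -0.0159, 0.0086, -4.0806, -0.0765]
[0.0061, 0.0004, -0.0164, 0.0086, -4.0806, -0.0765]
[0.0049, 0.0004, -0.0168, 0.0086, -4.0806, -0.0765]
[0.0037, 0.0004, -0.0171, 0.0086, -4.0806, -0.0765]
[0.0024, 0.0004, -0.0173, 0.0086, -4.0806, -0.0765]
[0.0012, 0.0004, -0.0174, 0.0086, -4.0806, -0.0765]
total [-4.200e+00 -1.000e-01  1.745e+02] [  0.1 -40.8  -0.8]
```

```bash
python3 -m pendant '[[0.5,0.0114,0.0004,-0.013,0,-4.1,0],[0,0.0104,0.0004,-0.014,0,-4.1,0],[0,0.0094,0.0004,-0.0147,0,-4.1,0],[0,0.0083,0.0004,-0.0153,0,-4.1,0],[0,0.0072,0.0004,-0.016,0,-4.1,0],[0,0.006,0.0004,-0.0164,0,-4.1,0],[0,0.005,0.0004,-0.017,0,-4.1,0],[0,0.0037,0.0004,-0.017,0,-4.1,0],[0,0.0024,0.0004,-0.0173,0,-4.1,0],[0,0.0012,0.0004,-0.0174,0,-4.1,0]]'
python3 - <<'E'
from h import *
print(w2u(pose()[:3,3]),env.read_state()['joints'].round(2)); plan(u2w([145,0,385]),Rt(0),8)
E
```

```text
time_s: 17.3
position: [516.0, 14.7, 378.0]
tool_rot: [-0.003, 0.74, -0.673, -0.015]
wrist_force: [0.7, 0.0, -0.3]
opening: -0.1
[-103.5119374    -4.97497094  377.97660667] [-0.09 -0.09  1.45  0.02  1.8   1.39]
[0.031, -0.0009, -0.0017, 0.116, 0.1924, -0.0678]
[0.031, -0.0009, -0.0016, 0.116, 0.1924, -0.0678]
[0.031, -0.0008, -0.0015, 0.116, 0.1924, -0.0678]
[0.031, -0.0008, -0.0014, 0.116, 0.1924, -0.0678]
[0.031, -0.0008, -0.0013, 0.116, 0.1924, -0.0678]
[0.0311, -0.0007, -0.0012, 0.116, 0.1924, -0.0678]
[0.0311, -0.0007, -0.0011, 0.116, 0.1924, -0.0678]
[0.0311, -0.0007, -0.001, 0.116, 0.1924, -0.0678]
total [  30.7 -246.7    7. ] [ 0.9  1.5 -0.5]
```

```bash
python3 -m pendant '[[0,0.02,-0.001,-0.004,0.1,0.2,0],[0,0.03,-0.001,-0.003,0.1,0.2,0],[0,0.032,-0.001,-0.001,0.1,0.2,0],[0,0.032,-0.001,-0.001,0.1,0.2,0],[0,0.032,-0.001,-0.001,0.1,0.2,0],[0,0.032,-0.001,-0.001,0.1,0.2,0],[0,0.032,-0.001,-0.001,0.1,0.2,0],[0,0.03,-0.001,-0.001,0,0,0],[0,0.02,0,0,0,0,0],[0,0.006,0,0,0,0,0]]'
python3 - <<'E'
from h import *
print(w2u(pose()[:3,3]),env.read_state()['joints'].round(2)); plan(u2w([145,0,280]),Rt(0),8)
E
```

```text
time_s: 18.3
position: [544.6, -266.5, 378.3]
tool_rot: [0.002, 0.736, -0.677, -0.008]
wrist_force: [0.2, 0.3, 0.0]
opening: -0.1
[179.13187356  -5.65085296 378.28119423] [-0.54  0.15  1.2  -0.    1.81  0.95]
[-0.0042, -0.0008, 0.0123, 0.0985, 0.0689, -0.149]
[-0.0042, -0.0008, 0.0123, 0.0985, 0.0689, -0.149]
[-0.0042, -0.0008, 0.0123, 0.0985, 0.0689, -0.149]
[-0.0042, -0.0008, 0.0123, 0.0985, 0.0689, -0.149]
[-0.0042, -0.0007, 0.0123, 0.0985, 0.0689, -0.149]
[-0.0042, -0.0007, 0.0123, 0.0985, 0.0689, -0.149]
[-0.0042, -0.0007, 0.0123, 0.0985, 0.0689, -0.149]
[-0.0043, -0.0007, 0.0123, 0.0985, 0.0689, -0.149]
total [  2.1  34.5 -98.3] [ 0.8  0.6 -1.2]
```

```bash
python3 -m pendant '[[0,-0.004,-0.001,0.01,0.1,0.1,-0.2],[0,-0.004,-0.001,0.013,0.1,0.1,-0.2],[0,-0.004,-0.001,0.013,0.1,0.1,-0.2],[0,-0.004,-0.001,0.013,0.1,0.1,-0.2],[0,-0.004,-0.001,0.013,0.1,0.1,-0.2],[0,-0.004,-0.001,0.013,0.1,0,0],[0,-0.004,0,0.013,0.1,0,0],[0,-0.004,0,0.007,0,0,0],[0,-0.002,0,0.003,0,0,0],[0,0,0,0,0,0,0]]'
python3 - <<'E'
from h import *
print(w2u(pose()[:3,3]),env.read_state()['joints'].round(2)); plan(u2w([115,0,280]),Rt(0),10)
im,d=env.capture('side'); save('side7',cv2.resize(im[150:300,180:380],None,fx=4,fy=4,interpolation=cv2.INTER_CUBIC))
im,d=env.capture('scene'); save('scene7',cv2.resize(im[60:260,150:350],None,fx=3,fy=3,interpolation=cv2.INTER_CUBIC))
E
```

```text
time_s: 19.3
position: [543.6, -218.0, 266.9]
tool_rot: [0.0, 0.744, -0.668, -0.006]
wrist_force: [-0.4, -1.4, -0.3]
opening: -0.0
[130.87684067  -1.66371982 266.91605264] [-0.47  0.09  1.47  0.    1.6   0.99]
[-0.0016, -0.0002, -0.0013, 0.0442, 0.0483, 0.0201]
[-0.0016, -0.0002, -0.0013, 0.0442, 0.0483, 0.0201]
[-0.0016, -0.0002, -0.0013, 0.0442, 0.0483, 0.0201]
[-0.0016, -0.0002, -0.0013, 0.0442, 0.0483, 0.0201]
[-0.0016, -0.0002, -0.0013, 0.0442, 0.0483, 0.0201]
[-0.0016, -0.0002, -0.0013, 0.0442, 0.0483, 0.0201]
[-0.0016, -0.0002, -0.0013, 0.0442, 0.0483, 0.0201]
[-0.0016, -0.0002, -0.0013, 0.0442, 0.0483, 0.0201]
[-0.0016, -0.0002, -0.0013, 0.0442, 0.0483, 0.0201]
[-0.0016, -0.0002, -0.0013, 0.0442, 0.0483, 0.0201]
total [ 0.  16.  13.1] [0.4 0.5 0.2]
```

View pics/side7.png

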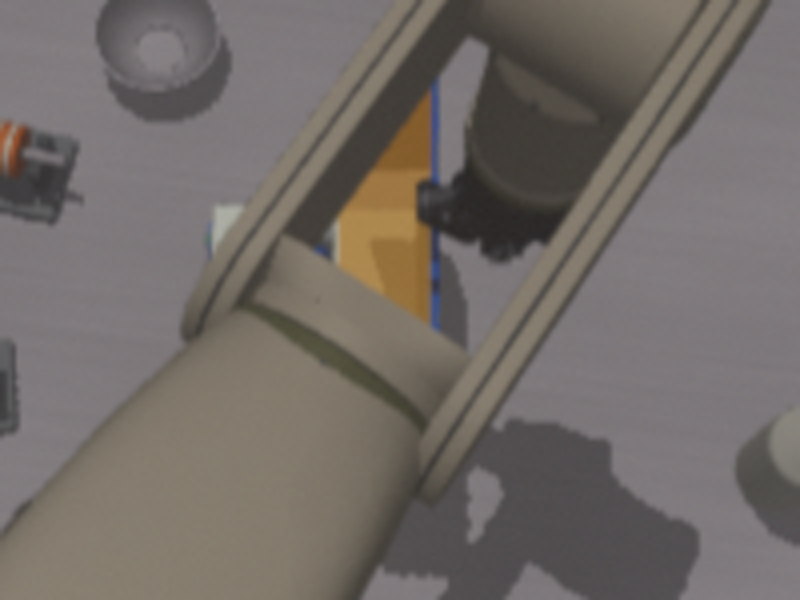

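View pics/scene7.png

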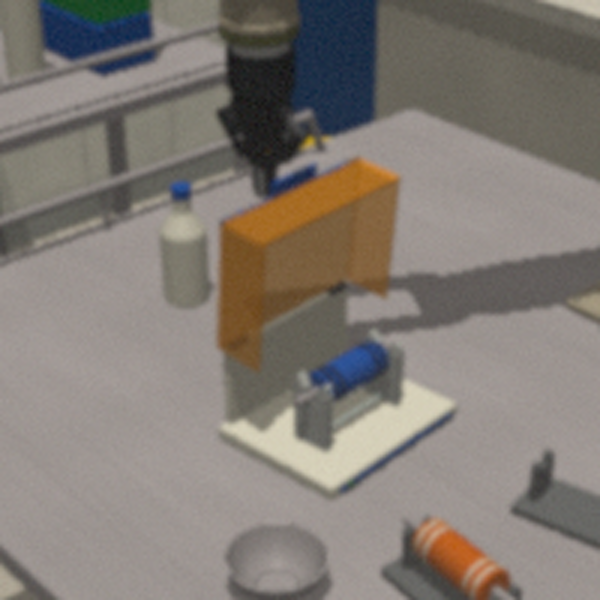

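The scene view shows the finger tips behind the hood at (262,185) and the roller seated. The gripper linkage bulges along the jaw axis towards the hood, so I'll turn the tool 90° to put its narrow side towards the plate, and rise slightly.

```bash
python3 -m pendant '[[0,0.004,0,-0.008,0,0,-5],[0,0.003,0.001,-0.006,0,0,-8.5],[0,0,0,-0.002,0,0,-8.5],[0,0,0,-0.002,0,0,-8.5],[0,0,0,0,0,0,-8.5],[0,0,0,0,0,0,-8.5],[0,0,0,0,0,0,-8.5],[0,0,0,0,0,0,-8.5],[0,0,0,0,0,0,-8.5],[0,0,0,0,0,0,-8.5]]'
python3 - <<'E'
from h import *
print(env.read_state()['wrist_force'])
RH=U@np.stack([[0,1,0],[1,0,0],[0,0,-1]],1)
print(w2u(pose()[:3,3]),env.read_state()['joints'].round(2)); plan(u2w([125,0,280]),RH,5)
E
```

```text
time_s: 20.4
position: [547.7, -231.2, 296.8]
tool_rot: [0.001, 1.0, -0.011, 0.003]
wrist_force: [-0.3, 0.2, 0.1]
opening: -0.0
[-0.34830964  0.2445541   0.14577981]
[144.35460281   1.04587851 296.7736291 ] [-0.49  0.09  1.41  0.    1.63 -0.46]
[-0.0007, -0.0038, 0.0033, 0.0175, -0.0686, -1.4409]
[-0.0006, -0.0038, 0.0033, 0.0175, -0.0686, -1.4409]
[-0.0005, -0.0038, 0.0033, 0.0175, -0.0686, -1.4409]
[-0.0004, -0.0039, 0.0034, 0.0175, -0.0686, -1.4409]
[-0.0003, -0.0039, 0.0034, 0.0175, -0.0686, -1.4409]
total [ -3.   19.1 -16.8] [ 0.1 -0.3 -7.2]
```

```bash
python3 -m pendant '[[0,-0.0007,-0.005,0.0035,0,0,-1.4],[0,-0.0006,-0.006,0.0035,0,0,-1.4],[0,-0.0005,-0.006,0.0035,0,0,-1.4],[0,-0.0004,-0.006,0.003,0,0,-1.4],[0,-0.0003,-0.006,0.003,0,0,-1.4],[0,0,-0.004,0,0,0,0],[0,0,-0.002,0,0,0,0],[0,0,0,0,0,0,0],[0,0,0,0,0,0,0],[0,0,0,0,0,0,0]]'
python3 - <<'E'
from h import *
print(env.read_state()['wrist_force'])
RH=U@np.stack([[0,1,0],[1,0,0],[0,0,-1]],1)
print(w2u(pose()[:3,3]),env.read_state()['joints'].round(2)); plan(u2w([95,0,280]),RH,5)
T=pose();im,d=env.capture('wrist'); save('wrist8',im)
E
```

```text
time_s: 21.4
position: [544.2, -193.5, 280.7]
tool_rot: [0.002, 0.999, 0.05, 0.004]
wrist_force: [0.2, -0.1, 0.7]
opening: 0.1
[ 0.18511211 -0.14077058  0.68854905]
[106.51751153   1.48047289 280.69498212] [-0.43  0.05  1.49  0.    1.6  -0.53]
[-0.0003, -0.0023, 0.0001, 0.0416, -0.0981, -0.035]
[-0.0003, -0.0023, 0.0001, 0.0416, -0.0981, -0.035]
[-0.0003, -0.0023, 0.0001, 0.0416, -0.0981, -0.035]
[-0.0003, -0.0023, 0.0001, 0.0416, -0.0981, -0.035]
[-0.0003, -0.0023, 0.0001, 0.0416, -0.0981, -0.035]
total [-2.7 11.3 -0.7] [ 0.2 -0.5 -0.2]
```

View pics/wrist8.png

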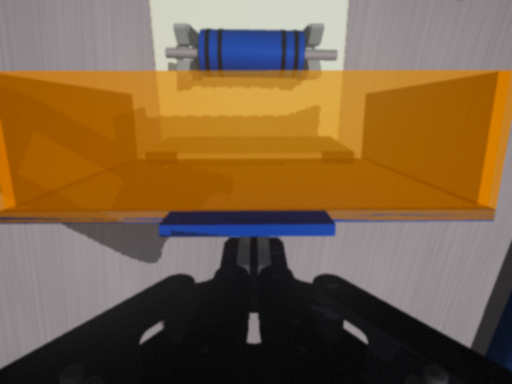

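The wrist view shows the blue tab at (248,223), the finger tips just behind it at (250,250), and the seated roller at (252,50). Now I push the hood along its arc in small steps.

```bash
python3 -m pendant '[[0,-0.0003,-0.004,0.0005,0,0,0],[0,-0.0003,-0.005,0.0005,0,0,0],[0,-0.0003,-0.006,0.001,0,0,0],[0,-0.0003,-0.006,0.001,0,0,0],[0,0,-0.006,0.0015,0,0,0],[0,0,-0.006,0.0015,0,0,0],[0,0,-0.006,0.002,0,0,0],[0,0,-0.006,0.002,0,0,0],[0,0,-0.006,0.0025,0,0,0],[0,0,-0.004,0.002,0,0,0]]'
cat >> h.py <<'E'
RH=U@np.stack([[0,1,0],[1,0,0],[0,0,-1]],1)
def hp(th,r=150): return np.array([98-r*np.cos(th)+5*np.sin(th)+11,0,127+r*np.sin(th)+5*np.cos(th)])
def hood():
    T=pose(); t=w2u(T[:3,3]); print('tcp unit',t.round(1),'F',env.read_state()['wrist_force'].round(1),'tilt',(RH.T@T[:3,2]).round(3))
    ths=np.linspace(1.6,-.05,300); P=np.array([hp(h) for h in ths]); i=np.argmin(np.hypot(P[:,0]-t[0],P[:,2]-t[2])); print('theta~',ths[i].round(3),'off',(t-P[i]).round(1))
    return ths[i]
E
python3 - <<'E'
from h import *
th=hood()
for k in range(1,11):
    a,b=hp(th-.045*(k-1)),hp(th-.045*k); print((b-a).round(1).tolist(),end=' ')
E
```

```text
time_s: 22.45
position: [537.6, -135.4, 266.1]
tool_rot: [0.003, 0.999, 0.05, 0.006]
wrist_force: [0.5, -1.5, 0.8]
opening: -0.1
tcp unit [ 48.    0.9 266.1] F [ 0.5 -1.5  0.8] tilt [0.011 0.006 1.   ]
theta~ 1.125 off [-0.9  0.9  1.6]
[-6.1, 0.0, -2.8] [-6.0, 0.0, -3.1] [-5.8, 0.0, -3.4] [-5.7, 0.0, -3.6] [-5.5, 0.0, -3.9] [-5.3, 0.0, -4.1] [-5.1, 0.0, -4.4] [-4.9, 0.0, -4.6] [-4.7, 0.0, -4.8] [-4.5, 0.0, -5.0]
```

```bash
python3 -m pendant '[[0,0,-0.006,0.003,0,0,0],[0,0,-0.006,0.003,0,0,0],[0,0,-0.006,0.0035,0,0,0],[0,0,-0.0055,0.0035,0,0,0],[0,0,-0.0055,0.004,0,0,0],[0,0,-0.0053,0.004,0,0,0],[0,0,-0.005,0.0045,0,0,0],[0,0,-0.005,0.0045,0,0,0],[0,0,-0.0047,0.005,0,0,0],[0,0,-0.0045,0.005,0,0,0]]'
python3 - <<'E'
from h import *
th=hood()
for k in range(1,11):
    a,b=hp(th-.04*(k-1)),hp(th-.04*k); print((b-a).round(1).tolist(),end=' ')
T=pose();im,d=env.capture('wrist'); save('wrist9',im)
E
```

```text
time_s: 23.45
position: [531.8, -77.2, 221.6]
tool_rot: [0.002, 0.999, 0.05, 0.005]
wrist_force: [-0.5, -1.0, 0.1]
opening: 0.0
tcp unit [-10.5   1.2 221.6] F [-0.5 -1.   0.1] tilt [0.01  0.005 1.   ]
theta~ 0.634 off [-1.6  1.2  1.7]
[-3.6, 0.0, -4.8] [-3.4, 0.0, -4.9] [-3.2, 0.0, -5.1] [-3.0, 0.0, -5.2] [-2.8, 0.0, -5.3] [-2.6, 0.0, -5.4] [-2.4, 0.0, -5.5] [-2.2, 0.0, -5.6] [-1.9, 0.0, -5.7] [-1.7, 0.0, -5.8]
```

View pics/wrist9.png

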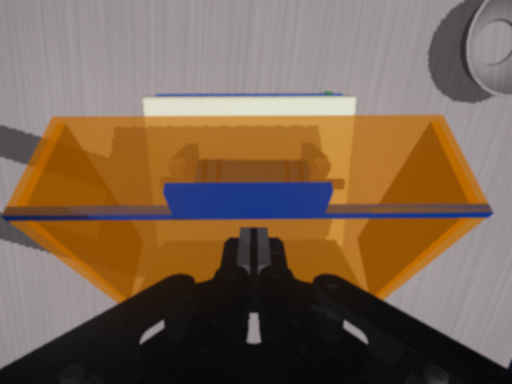

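The hood follows. Its edge is at row 213, with the tips on the plate just behind the tab at (250,235), and the contact force is about 1 N. I'll carry on.

```bash
python3 -m pendant '[[0,0,-0.003,0.005,0,0,0],[0,0,-0.003,0.005,0,0,0],[0,0,-0.003,0.005,0,0,0],[0,0,-0.003,0.005,0,0,0],[0,0,-0.0025,0.005,0,0,0],[0,0,-0.0025,0.005,0,0,0],[0,0,-0.002,0.005,0,0,0],[0,0,-0.002,0.005,0,0,0],[0,0,-0.0015,0.005,0,0,0],[0,0,-0.001,0.004,0,0,0]]'
python3 - <<'E'
from h import *
th=hood()
for k in range(1,11):
    a,b=hp(th-.02*(k-1)),hp(th-.02*k); print((b-a).round(1).tolist(),end=' ')
E
```

```text
time_s: 24.5
position: [529.2, -51.0, 167.1]
tool_rot: [0.002, 0.999, 0.05, 0.004]
wrist_force: [0.6, -1.0, 0.1]
opening: -0.0
tcp unit [-36.7   1.3 167.1] F [ 0.6 -1.   0.1] tilt [0.008 0.004 1.   ]
theta~ 0.237 off [-1.1  1.3  0.1]
[-0.8, 0.0, -2.9] [-0.7, 0.0, -2.9] [-0.7, 0.0, -2.9] [-0.6, 0.0, -2.9] [-0.5, 0.0, -3.0] [-0.5, 0.0, -3.0] [-0.4, 0.0, -3.0] [-0.4, 0.0, -3.0] [-0.3, 0.0, -3.0] [-0.2, 0.0, -3.0]
```

Next, the slow final stretch: about 28 mm down, then a check.

```bash
python3 -m pendant '[[0,0,-0.0006,0.0032,0,0,0],[0,0,-0.0005,0.003,0,0,0],[0,0,-0.0005,0.003,0,0,0],[0,0,-0.0004,0.003,0,0,0],[0,0,-0.0004,0.0025,0,0,0],[0,0,-0.0003,0.0025,0,0,0],[0,0,0,0.0025,0,0,0],[0,0,0,0.002,0,0,0],[0,0,0,0.002,0,0,0],[0,0,0,0.0015,0,0,0]]'
python3 - <<'E'
from h import *
th=hood()
E
```

```text
time_s: 25.5
position: [529.3, -48.2, 139.6]
tool_rot: [0.002, 0.999, 0.05, 0.004]
wrist_force: [1.0, -0.4, 0.5]
opening: 0.1
tcp unit [-39.6   1.7 139.6] F [ 1.  -0.4  0.5] tilt [0.008 0.004 1.   ]
theta~ 0.049 off [1.  1.7 0.2]
```

```bash
python3 -m pendant '[[0,0,0,0.0015,0,0,0],[0,0,0,0.0012,0,0,0],[0,0,0,0.0012,0,0,0],[0,0,0,0.001,0,0,0],[0,0,0,0.001,0,0,0],[0,0,0,0.001,0,0,0],[0,0,0,0.001,0,0,0],[0,0,0,0.001,0,0,0],[0,0,0,0.001,0,0,0],[0,0,0,0.001,0,0,0]]'
python3 - <<'E'
from h import *
th=hood()
E
```

```text
time_s: 26.5
position: [529.5, -48.2, 132.0]
tool_rot: [0.002, 0.999, 0.05, 0.005]
wrist_force: [-5.6, 1.8, 8.9]
opening: 0.2
tcp unit [-39.5   1.9 132. ] F [-5.6  1.8  8.9] tilt [0.009 0.004 1.   ]
theta~ -0.0 off [1.5 1.9 0.1]
```

The force has risen to 9 N at z = 132.0, exactly the stop height. I'll press gently once more to confirm, then back off.

```bash
python3 -m pendant '[[0,0,0,0.001,0,0,0],[0,0,0,0.001,0,0,0],[0,0,0,0.001,0,0,0],[0,0,0,0.001,0,0,0],[0,0,0,0.001,0,0,0],[0,0,0,0.001,0,0,0],[0,0,0,0,0,0,0],[0,0,0,0,0,0,0],[0,0,0,0,0,0,0],[0,0,0,0,0,0,0]]'
python3 - <<'E'
from h import *
th=hood()
E
python3 -m pendant '[[0,0,0,-0.003,0,0,0],[0,0,0,-0.005,0,0,0],[0,0,0,-0.01,0,0,0],[0,0,0,-0.02,0,0,0],[0,0,0,-0.03,0,0,0],[0,0,0,-0.03,0,0,0],[0,0,0,-0.03,0,0,0],[0,0,0,-0.03,0,0,0],[0,0,0,-0.02,0,0,0],[0,0,0,-0.01,0,0,0]]'
python3 - <<'E'
from h import *
T=pose();im,d=env.capture('wrist'); save('wrist10',im)
K,P=campose('wrist',T); q=(cloud(d,K,P)-UO)@U; X,Y,Z=q.T
for a,b in((-60,-40),(-20,0),(20,40),(50,70)):
    m=(X>a)&(X<b)&(abs(Y)<105)&(Z>100)&(Z<160); print('plate z',a,b,m.sum(),np.median(Z[m]) if m.any() else '')
im,d=env.capture('scene'); save('scene10',cv2.resize(im[60:260,150:350],None,fx=3,fy=3,interpolation=cv2.INTER_CUBIC))
q=(cloud(d,*campose('scene'))-UO)@U; X,Y,Z=q.T
for a,b in((-60,-40),(-20,0),(20,40),(50,70)):
    m=(X>a)&(X<b)&(abs(Y)<105)&(Z>100)&(Z<160); print('scene plate z',a,b,m.sum(),np.median(Z[m]) if m.any() else '')
E
```

```text
time_s: 27.5
position: [529.7, -48.4, 132.1]
tool_rot: [0.002, 0.999, 0.05, 0.005]
wrist_force: [-0.7, 0.1, 0.6]
opening: -0.1
tcp unit [-39.3   2.  132.1] F [-0.7  0.1  0.6] tilt [0.01  0.005 1.   ]
theta~ -0.0 off [1.7 2.  0.2]
time_s: 28.5
position: [526.1, -47.4, 331.3]
tool_rot: [0.002, 0.999, 0.05, 0.004]
wrist_force: [0.6, 0.2, 0.7]
opening: -0.1
plate z -60 -40 3407 132.39799623183063
plate z -20 0 3059 132.42473006595344
plate z 20 40 2784 132.37789718955545
plate z 50 70 1900 132.34668745562024
scene plate z -60 -40 192 131.91974997661976
scene plate z -20 0 190 131.60501194564904
scene plate z 20 40 180 132.15621841812634
scene plate z 50 70 176 131.62340872860477
```

View pics/wrist10.png

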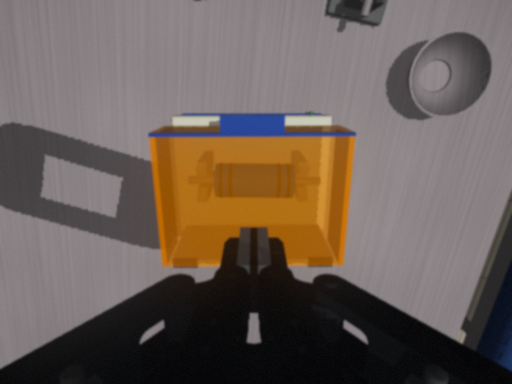

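View pics/scene10.png

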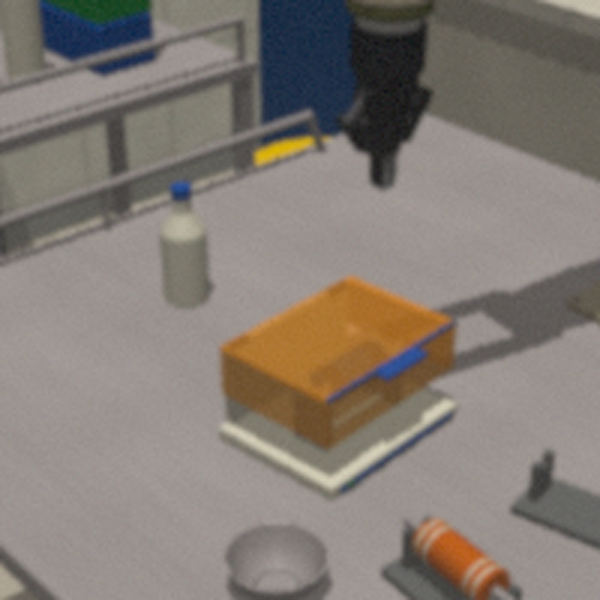

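The hood plate is level at 132 mm over its whole length, so it is fully shut. The roller shows through it in the cradle at about (253,180), and the bystanders haven't moved. The arm is clear, so I'm handing the job in.

```bash
python3 - <<'E'
from rig import env
print(env.read_state()['joint_vel'].round(3)); print(env.finish_job())
E
```

```text
[ 0.001  0.022  0.063  0.    -0.029 -0.   ]
the job is handed in; nothing more can be done
None
```

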